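# Drift the test bars out of the carrier and clip them on the microscope stage

### The job

Three or four steel test bars are stuck in the bores of the carrier block: with the drift rod, push each one right through until it drops out onto the ledge behind. Press every bar down into a fork clip of its own on the stage plate, past the sprung jaw, until it lies fully home with the jaw closed over it, and lay the drift flat inside the black tool tray. Do not knock the objective, bottle or jar about.

Things in the scene. Friction and masses are not known exactly. Their poses are not given: they have to be found in the camera images.
- carrier: fixed dark steel block, 68 (x) x 188 (y) x 60 mm high, 7 mm plunger heads on top. Origin on the bench under its centre; +x runs along its four through bores from the entry face (x = -34, towards the robot) to the exit face (x = +34). Bores: 14 x 14 mm square at y = -69, -23, 23, 69, floor z = 33, roof z = 47
- ledge (a point): on the catch ledge behind the exit face, 62 mm beyond it and midway across: a level rubber top at z = 18 mm (15 below the bore floors), from the exit face to 122 mm beyond it, 121 mm to either side, with a rim up to z = 26
- bar0: plain square steel test bar, 12 x 12 x 66 mm, 75 g, origin at its centre, length along its own x; may be absent. Starts in the carrier's bore at y = -69, centre at z = 39, ends 1 mm inside the faces. Half way in, a sprung ball above presses it on the bore floor (7 N; moving it takes some 5 to 15 N); with the bar gone the ball stays above z = 44.7
- bar1: plain square steel test bar, 12 x 12 x 66 mm, 75 g, origin at its centre, length along its own x; may be absent. Starts in the carrier's bore at y = -23, centre at z = 39, ends 1 mm inside the faces. Half way in, a sprung ball above presses it on the bore floor (7 N; moving it takes some 5 to 15 N); with the bar gone the ball stays above z = 44.7
- bar2: plain square steel test bar, 12 x 12 x 66 mm, 75 g, origin at its centre, length along its own x; may be absent. Starts in the carrier's bore at y = 23, centre at z = 39, ends 1 mm inside the faces. Half way in, a sprung ball above presses it on the bore floor (7 N; moving it takes some 5 to 15 N); with the bar gone the ball stays above z = 44.7
- bar3: plain square steel test bar, 12 x 12 x 66 mm, 75 g, origin at its centre, length along its own x; may be absent. Starts in the carrier's bore at y = 69, centre at z = 39, ends 1 mm inside the faces. Half way in, a sprung ball above presses it on the bore floor (7 N; moving it takes some 5 to 15 N); with the bar gone the ball stays above z = 44.7
- drift: loose steel drift rod lying on the bench, 160 g, balanced near its origin: a square dark handle 16 x 16 mm from x = -45 to +15 mm and a bright round rod 9 mm in diameter from x = +15 to its flat tip at x = +100. Origin on the common axis of handle and rod, 8 mm above what it lies on
- drift_mid (a point): on the drift's axis, half way along its whole length (x = +27.5 mm)
- drift_tip (a point): the drift's tip, on its axis (x = +100 mm)
- tooltray_in (a point): centre of the inner floor (4 mm above the bench) of the tool tray: a fixed black open tray, 240 x 130 mm outside, long way along x, walls 4 mm thick, rim 16 mm above the bench
- stage: fixed aluminium plate, 240 (x) x 85 (y) x 10 mm, origin under its centre, with four fork clips at x = -87, -29, 29, 87, a bar lying along y. Each has two forks at y = -27 and 27, 10 mm wide, free for fingers between down to z = 18: seats at z = 40, a fixed cheek 7 mm to -x of the clip's middle (flared above z = 56, top z = 68), a sprung jaw on +x
- seat0 (a point): where the centre of a seated bar lies in the clip at x = -87 (z = 46 mm); the bar's length goes along this point's y, either way round
- jaw0 (a joint): sprung jaw of the clip at x = -87, rad: 0 closed, to 0.5 as its top swings to +x; hinge along y at z = 12. Its inclined nose (z = 55 to 70) overhangs the slot above both forks: a bar pressed straight down wedges it open (about 0.1 rad, 10 to 20 N) and it springs back over the bar's top edge when the bar reaches the seats
- seat1 (a point): where the centre of a seated bar lies in the clip at x = -29 (z = 46 mm); the bar's length goes along this point's y, either way round
- jaw1 (a joint): sprung jaw of the clip at x = -29, rad: 0 closed, to 0.5 as its top swings to +x; hinge along y at z = 12. Its inclined nose (z = 55 to 70) overhangs the slot above both forks: a bar pressed straight down wedges it open (about 0.1 rad, 10 to 20 N) and it springs back over the bar's top edge when the bar reaches the seats
- seat2 (a point): where the centre of a seated bar lies in the clip at x = 29 (z = 46 mm); the bar's length goes along this point's y, either way round
- jaw2 (a joint): sprung jaw of the clip at x = 29, rad: 0 closed, to 0.5 as its top swings to +x; hinge along y at z = 12. Its inclined nose (z = 55 to 70) overhangs the slot above both forks: a bar pressed straight down wedges it open (about 0.1 rad, 10 to 20 N) and it springs back over the bar's top edge when the bar reaches the seats
- seat3 (a point): where the centre of a seated bar lies in the clip at x = 87 (z = 46 mm); the bar's length goes along this point's y, either way round
- jaw3 (a joint): sprung jaw of the clip at x = 87, rad: 0 closed, to 0.5 as its top swings to +x; hinge along y at z = 12. Its inclined nose (z = 55 to 70) overhangs the slot above both forks: a bar pressed straight down wedges it open (about 0.1 rad, 10 to 20 N) and it springs back over the bar's top edge when the bar reaches the seats
- objective: bystander: brass microscope objective, 34 mm diameter, 48 high, standing; origin under its centre
- cleaner: bystander: small white bottle, 40 mm diameter, 85 high; origin under its centre
- jar: bystander: glass jar, 52 mm diameter, 45 high; origin under its centre
There are look-alikes about, which are no part of the job. There is more than one size of the drift; the one meant has the size given above.

How it is judged:
By the outcome, as a careful person would: the job done as asked, in the order asked, and still so for the second after the job is handed in, with the robot touching nothing.
Of bar0, bar1, bar2, bar3 only 3 to 4 are there at a start; the rules pass over those that are not, and their reading is None.
At some moment in a run one of drift may be knocked a few centimetres aside while the robot is not near it.
Once in a run the grip may slacken for a moment while it holds something.
It also fails if it takes over 210 s, if anything falls off the work surface, if the arm or the gripper's body presses on something with over 40 N, if the wrist force passes 120 N, or if a joint passes its speed limit or range.

### The arm

A 7-joint arm with a two-finger parallel gripper is mounted at the origin on the work surface. World frame = base frame: x ahead of the robot, y to its left, z up, the work surface at z = 0. Lengths are in m, angles in rad, forces in N, time in s.
With the tool pointing down it reaches from about 0.425 to 0.875 m from the base axis. Payload 8.4 kg.
Tool frame: the origin (TCP) lies on the centre line of the jaws, within the pads' length; the fingertips stand 22 mm ahead of it and the grasp point (between the pads) lies 3 mm ahead of it (tip_extent is the distance from the TCP to the fingertips, in m); z points along the fingers, y is the line along which they close (so a half turn about z gives the same grasp; the last joint's range is limited). The gripper opens to 87 mm and grips with 3 to 60 N. Pads are 19 mm wide; open, the fingers measure 117 mm over their backs; the gripper's body (75 mm by 190 mm) begins 51 mm behind the grasp point.
Start: joints at [1.108, 0.333, 0.04, 1.465, -0.013, 1.343, -0.059], TCP at [0.231, -0.607, 0.245] pointing down, gripper open.
Joint ranges: [-2.58, 2.58], [-0.38, 2.09], [-1.3, 1.39], [0.25, 2.4], [-1.5, 4.64], [0.08, 2.09], [-2.65, 2.65]. Speed limits (rad/s): [2.22, 2.22, 2.79, 2.79, 3.14, 3.14, 3.14].

### API

Orientations are given as [roll, pitch, yaw] about the fixed x, y, z axes, in that order (R = Rz(yaw) Ry(pitch) Rx(roll)).
In Python, from cell import * gives the robot as it stands.
- The arm moves only by the shell command python3 -m jog 'ROWS'. ROWS is JSON, a list of rows, each an object with "dp": the shift along the tool's x, y, z in mm, a list of three; "twist": the turn, a rotation vector about the tool's x, y, z in degrees, a list of three; "grip": the opening, from 0 (shut) to 1 (fully open). In form: [{"dp": [tx, ty, tz], "twist": [rx, ry, rz], "grip": grip}, ...]. A call has 1 to 8 rows; each row is the pose to reach, as a shift and turn from the pose commanded when the call began, along the tool's axes at that moment; what a row does not reach only later rows make up. A row lasts 1/10 s, in which the tool goes at most 50 mm and 8.59 degrees, less where a joint would pass 70% of its speed; a pose out of reach is approached as far as the arm can. A call with a gripper value outside its range is refused whole. The fingers move at their own pace and stop on an object; the grip force is fixed at half the most. Time passes only in rows, so rows that repeat a pose let the fingers close. It gives the time, the measured TCP pose, the force, the opening and the grip force at its end, in the units of the state.
- sense(): the state, without advancing time (a new reading comes with each control period).
- read_camera(name): name is "scene" or "side" or "wrist"; returns (picture, depth): 420x560x3 uint8, red, green, blue; 420x560 float32, m along the optical axis (not along the pixel's ray), 0 where there is no reading.
- camera_info(name): a dict with "fov_y" (degrees; the focal length in pixels is half the picture's height over the tangent of half this angle, whatever the lens; pixels are square), "cx", "cy" (the principal point, pixels), "k1" (the pictures are not rectified: a ray, as slopes to the right and down, at radius r is drawn at 1 + k1 r^2 times it, then the intrinsics apply), "xyz" and "rotation" of the camera in the world. Camera axes: x right, y down, z forward; pixel columns grow to the right and rows downward; lengths in m; the calibration is good to about 2 mm. A picture is of the moment at which its call begins: read the wrist's pose just before it. camera_info takes no time and is no camera call; for the wrist camera it gives the pose at the moment of the call.
- finish_job(): hands the job in; it is judged then, once.
The state is a dict: "t": time; "joint_pos": joint angles; "qvel": joint speeds; "tau": joint torques, N m; "position": TCP position; "eef_rot": TCP orientation; "ft_force": force on the tool from outside, world axes, zero at the start; "torque": the same for the moment, N m; "gripper_width": finger opening in m; "grip_force": force on a finger pad.
Only numpy, scipy, OpenCV 4.12 (cv2) and the standard library are available. Lean on these libraries where they do the work, as an engineer would, in place of code of your own. Each camera call takes 0.05 s, during which the arm holds its last target. There are 200 camera calls.

## Working session

There is one attempt and no reset: what is moved stays moved. The work goes in short steps, Python scripts to look and compute and a shell command to move; the robot and the scene stay as the last step left them, time stands still between calls to the robot, and variables do not carry over. Pictures are saved under pics/ and viewed, at most 18 in all, crops included, and the job is handed in when it is done.

```bash
ls; mkdir -p pics; cat > h.py <<'E'
from cell import *
import numpy as np, cv2
from scipy.spatial.transform import Rotation as R
def snap(n):
    ci=camera_info(n); im,d=read_camera(n); return im,d,ci
def rays(ci,uv):
    f=210/np.tan(np.radians(ci["fov_y"])/2)
    uv=np.atleast_2d(np.array(uv,float)); xd=(uv-[ci["cx"],ci["cy"]])/f
    x=xd.copy()
    for _ in range(20): x=xd/(1+ci["k1"]*(x**2).sum(1,keepdims=True))
    v=np.c_[x,np.ones(len(x))]
    M=np.array(ci["rotation"]); M=M if M.shape==(3,3) else R.from_euler("xyz",M).as_matrix()
    return np.array(ci["xyz"]),v@M.T
def onz(ci,uv,z):
    o,v=rays(ci,uv); return o+v*((z-o[2])/v[:,2])[:,None]
def dep(ci,d,uv):
    o,v=rays(ci,uv); uv=np.atleast_2d(uv).astype(int); return o+v*d[uv[:,1],uv[:,0]][:,None]
def save(n,im): cv2.imwrite("pics/"+n+".png",im[:,:,::-1])
E
python3 - <<'E'
from h import *
for n in ["scene","side","wrist"]:
    im,d,ci=snap(n); save(n+"0",im); np.savez("/tmp/"+n,im=im,d=d); print(n,ci)
print(sense())
E
```

```text
pics
scene {'fov_y': 55.08184224252821, 'cx': 276.7920056164088, 'cy': 215.19279420119176, 'k1': -0.11976850050736775, 'xyz': array([1.36962492, 0.40411688, 0.64496538]), 'rotation': array([-2.12605947, -0.02035092,  2.04117301])}
side {'fov_y': 43.35957236933611, 'cx': 277.13120551727195, 'cy': 210.38691878345767, 'k1': -0.012919462287413383, 'xyz': array([0.01663365, 0.81574388, 0.71234473]), 'rotation': array([-2.14841719,  0.00333006, -2.5912199 ])}
wrist {'fov_y': 61.86770145358034, 'cx': 267.12443787464565, 'cy': 203.7436974285906, 'k1': -0.04157915063916875, 'xyz': array([ 0.29254004, -0.58278968,  0.38320009]), 'rotation': array([ 2.89662954e+00,  8.52365449e-04, -1.20734972e+00])}
{'t': 0.15, 'joint_pos': array([ 1.10782086,  0.33376106,  0.03986334,  1.466067  , -0.01337836,
        1.34333932, -0.05848111]), 'qvel': array([ 0.00032702, -0.00125147, -0.00024283, -0.00185597, -0.00084301,
       -0.00043668,  0.00149042]), 'tau': array([ 3.26578440e-03, -6.56844091e+01,  1.33765977e+00, -4.04106581e+01,
       -5.94007317e-02,  4.18478216e-02,  1.05851998e-04]), 'position': array([ 0.23112737, -0.60714193,  0.24385596]), 'eef_rot': array([-3.14028746e+00,  1.02767768e-04,  3.63794646e-01]), 'ft_force': array([ 0.23208179, -0.30024482,  0.07412075]), 'torque': array([-0.02493908, -0.00722851,  0.03729755]), 'grip_force': 0.0, 'gripper_width': 0.08692754870482071}
```

View pics/scene0.png

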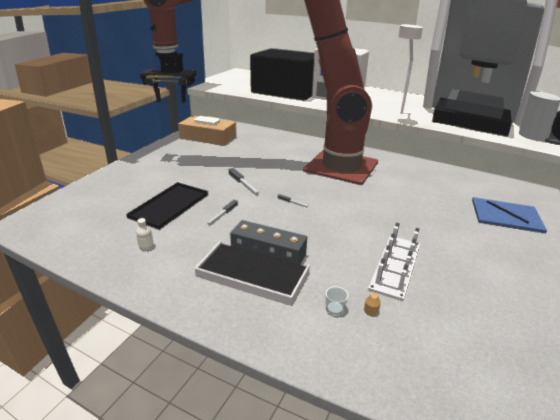

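View pics/side0.png

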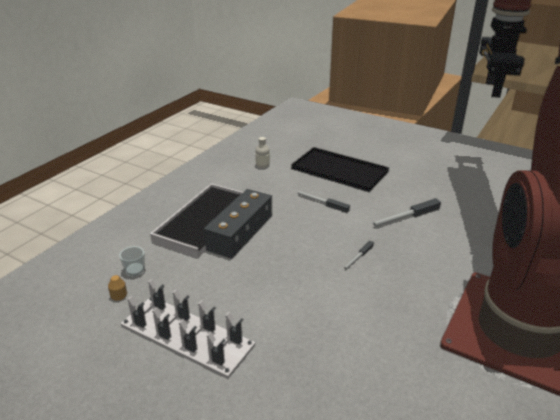

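The scene view shows three drifts (handles at about 237,175, 230,207 and 285,198), the tray at 169,204, the carrier at 269,242 with the ledge on the near side, the stage at 397,263, the jar at 336,300, the objective at 373,304 and the bottle at 145,235. The side view shows the same things.

```bash
python3 - <<'E'
from h import *
np.set_printoptions(precision=4,suppress=True)
sc=camera_info("scene"); sd=camera_info("side")
for nm,ci,pts in [("sc",sc,[[229,171],[257,192],[238,203],[209,221],[278,197],[308,206]]),("sd",sd,[[440,203],[375,225],[349,208],[298,195],[372,244],[347,267]])]:
    p=onz(ci,pts,0.008)[:,:2]
    for i in (0,2,4): print(nm,p[i],p[i+1],np.linalg.norm(p[i]-p[i+1]))
D=np.load("/tmp/scene.npz")["d"]; E=np.load("/tmp/side.npz")["d"]
print("carrier top corners sc",onz(sc,[[234,225],[306,240]],.06), "sd",onz(sd,[[253,191],[272,200],[208,236],[233,245]],.06))
print("tray sd", onz(sd,[[316,150],[388,167],[292,170],[374,187]],.016),"sc",onz(sc,[[173,184],[209,190],[130,206],[166,224]],.016))
print("stage sd",onz(sd,[[153,287],[254,342],[122,323],[229,370]],.01)) 
print("stage sc",onz(sc,[[388,232],[421,242],[372,283],[405,294]],.01))
print("obj,jar,cleaner",onz(sd,[[117,297],[134,272],[262,164]],.0), onz(sc,[[373,311],[336,309],[145,246]],0))
print("heads",onz(sc,[[244,227],[260,231],[277,235],[294,240]],.065),dep(sc,D,[[244,227],[260,231],[277,235],[294,240]])[:,2])
E
```

```text
sc [ 0.2603 -0.3406] [ 0.3503 -0.173 ] 0.19023634041162812
sc [ 0.4423 -0.1898] [ 0.5727 -0.209 ] 0.13174889346442173
sc [ 0.3468 -0.097 ] [0.3526 0.0111] 0.10823086290305055
sd [ 0.2542 -0.3435] [ 0.3552 -0.1695] 0.20116089561065192
sd [ 0.4384 -0.2049] [ 0.5759 -0.1932] 0.1379544245399119
sd [ 0.3319 -0.0969] [0.3449 0.0052] 0.10285706952642666
carrier top corners sc [[ 0.622  -0.0896  0.06  ]
 [ 0.5936  0.1054  0.06  ]] sd [[ 0.6359 -0.0787  0.06  ]
 [ 0.5754 -0.0678  0.06  ]
 [ 0.6148  0.1236  0.06  ]
 [ 0.5514  0.122   0.06  ]]
tray sd [[ 0.6494 -0.4286  0.016 ]
 [ 0.4304 -0.4393  0.016 ]
 [ 0.6484 -0.2872  0.016 ]
 [ 0.421  -0.3182  0.016 ]] sc [[ 0.4509 -0.4425  0.016 ]
 [ 0.4274 -0.3106  0.016 ]
 [ 0.6304 -0.4654  0.016 ]
 [ 0.6553 -0.3001  0.016 ]]
stage sd [[0.6476 0.2657 0.01  ]
 [0.3948 0.2818 0.01  ]
 [0.6278 0.3699 0.01  ]
 [0.3961 0.3551 0.01  ]]
stage sc [[0.3791 0.2715 0.01  ]
 [0.3838 0.3668 0.01  ]
 [0.6154 0.2904 0.01  ]
 [0.6173 0.3708 0.01  ]]
obj,jar,cleaner [[ 0.697   0.3173  0.    ]
 [ 0.7233  0.2433 -0.    ]
 [ 0.7541 -0.2989  0.    ]] [[ 0.6949  0.317   0.    ]
 [ 0.7272  0.2406  0.    ]
 [ 0.7501 -0.2967  0.    ]]
heads [[ 0.6239 -0.0576  0.065 ]
 [ 0.6202 -0.0121  0.065 ]
 [ 0.6153  0.0344  0.065 ]
 [ 0.6146  0.0816  0.065 ]] [0.0656 0.0638 0.0658 0.0638]
```

View pics/wrist0.png

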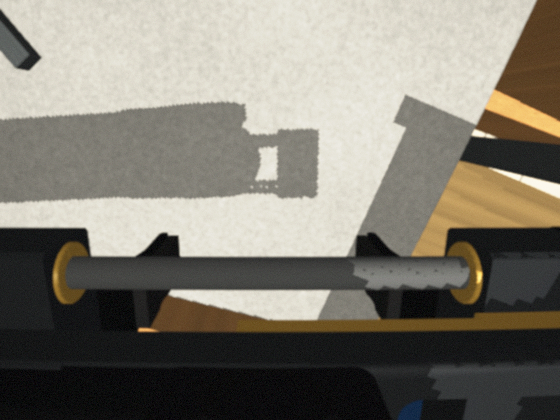

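```bash
cat >> h.py <<'E'
def go(p,yaw):
    """print dp (mm), twist (deg) from the present pose to p, tool down, yaw (deg)"""
    s=sense(); A=R.from_euler("xyz",s["eef_rot"]); B=R.from_euler("xyz",[np.pi,0,np.radians(yaw)])
    print("dp",np.round(A.inv().apply(np.array(p)-s["position"])*1000,1),"twist",np.round(np.degrees((A.inv()*B).as_rotvec()),1),"t",round(s["t"],2))
E
python3 - <<'E'
from h import *
go([.5,-.19,.25],0)
im=np.load("/tmp/scene.npz")["im"]; save("c1",cv2.resize(im[215:300,190:320],None,fx=6,fy=6,interpolation=cv2.INTER_CUBIC))
E
```

```text
dp [ 399.7 -294.2   -5.8] twist [-0.1  0.  20.8] t 0.15
```

View pics/c1.png

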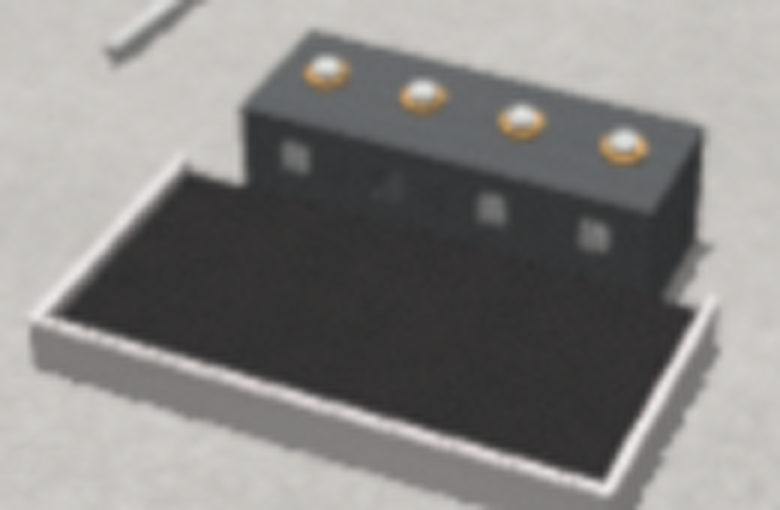

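The crop shows bright bar ends in three exit bores (crop px 295,157; 491,209; 594,235). The second bore (y = -23) is empty, so bar1 is absent.

```bash
python3 -m jog '[{"dp":[400,-294,-6],"twist":[0,0,20.8],"grip":1},{"dp":[400,-294,-6],"twist":[0,0,20.8],"grip":1},{"dp":[400,-294,-6],"twist":[0,0,20.8],"grip":1},{"dp":[400,-294,-6],"twist":[0,0,20.8],"grip":1},{"dp":[400,-294,-6],"twist":[0,0,20.8],"grip":1},{"dp":[400,-294,-6],"twist":[0,0,20.8],"grip":1},{"dp":[400,-294,-6],"twist":[0,0,20.8],"grip":1},{"dp":[400,-294,-6],"twist":[0,0,20.8],"grip":1}]'
python3 - <<'E'
from h import *
go([.5,-.19,.25],0)
E
```

```text
t: 0.95
position: [0.448, -0.2707, 0.2494]
eef_rot: [3.141, -0.0, 0.001]
ft_force: [0.3, 0.0, 0.5]
gripper_width: 0.0869
grip_force: 0.0
dp [ 52.  -80.7  -0.6] twist [ 0. -0.  0.] t 0.95
```

```bash
python3 -m jog '[{"dp":[40,-75,0],"twist":[0,0,0],"grip":1},{"dp":[40,-75,0],"twist":[0,0,0],"grip":1},{"dp":[40,-75,0],"twist":[0,0,0],"grip":1},{"dp":[40,-75,0],"twist":[0,0,0],"grip":1}]'
python3 - <<'E'
from h import *
im,d,ci=snap("wrist"); save("w1",im); np.savez("/tmp/w1",im=im,d=d,**ci); print(sense()["position"],ci["xyz"],ci["rotation"])
E
```

```text
t: 1.35
position: [0.4874, -0.1971, 0.2492]
eef_rot: [3.142, 0.001, 0.003]
ft_force: [0.1, -1.1, -0.1]
gripper_width: 0.0871
grip_force: 0.0
[ 0.48691065 -0.19828297  0.24914015] [ 0.55313407 -0.19588322  0.38858811] [ 2.89637120e+00 -4.05556234e-04 -1.56853492e+00]
```

View pics/w1.png

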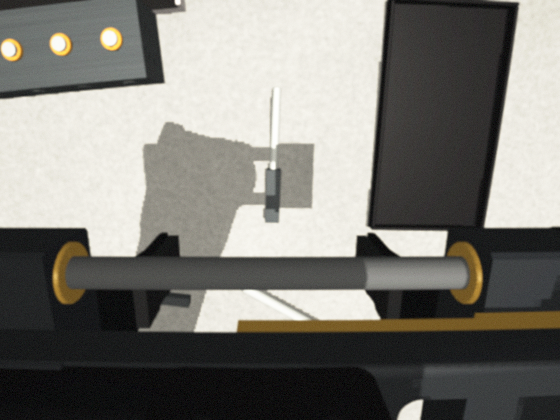

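The drift lies between its tip at 277,88 and handle end at 272,222. The tray spans 370-517 × 2-228, and the plunger heads are at 111,38, 60,44 and 10,49.

```bash
python3 - <<'E'
from h import *
np.set_printoptions(precision=4,suppress=True)
w=dict(np.load("/tmp/w1.npz")); d=w["d"]
print(dep(w,d,[[111,38],[60,44],[272,195],[276,120],[300,120]]))
p=onz(w,[[277,88],[272.5,222],[273,168]],.008); print(p, np.linalg.norm(p[0]-p[1]),np.linalg.norm(p[0]-p[2]))
print("heads",onz(w,[[111,38],[60,44],[10,49]],.065))
print("entry edge top",onz(w,[[163,82],[0,98]],.06),"far corner",onz(w,[[145,0]],.06))
print("tray",onz(w,[[372,227],[484,229],[388,1],[517,4]],.016))
E
```

```text
[[ 0.6196 -0.0609  0.0653]
 [ 0.6154 -0.0156  0.0661]
 [ 0.4696 -0.2015  0.0155]
 [ 0.5494 -0.2054  0.0117]
 [ 0.5493 -0.2318 -0.0017]]
[[ 0.5818 -0.2062  0.008 ]
 [ 0.4366 -0.2024  0.008 ]
 [ 0.4981 -0.2026  0.008 ]] 0.14532375236600295 0.08375727324995591
heads [[ 0.6197 -0.0608  0.065 ]
 [ 0.6156 -0.015   0.065 ]
 [ 0.6125  0.0311  0.065 ]]
entry edge top [[ 0.5832 -0.1026  0.06  ]
 [ 0.5711  0.0508  0.06  ]] far corner [[ 0.651  -0.0909  0.06  ]]
tray [[ 0.4333 -0.3137  0.016 ]
 [ 0.4309 -0.4426  0.016 ]
 [ 0.6638 -0.3135  0.016 ]
 [ 0.6647 -0.4436  0.016 ]]
```

```bash
python3 -c "
from h import *
go([.482,-.203,.025],-1.5)"
```

```text
dp [ -4.8   4.7 224.1] twist [0.  0.  1.5] t 1.4
```

```bash
python3 -m jog '[{"dp":[-5,5,50],"twist":[0,0,1.5],"grip":0.7},{"dp":[-5,5,100],"twist":[0,0,1.5],"grip":0.7},{"dp":[-5,5,150],"twist":[0,0,1.5],"grip":0.7},{"dp":[-5,5,190],"twist":[0,0,1.5],"grip":0.7},{"dp":[-5,5,215],"twist":[0,0,1.5],"grip":0.7},{"dp":[-5,5,224],"twist":[0,0,1.5],"grip":0.7},{"dp":[-5,5,224],"twist":[0,0,1.5],"grip":0.7}]'
python3 -c "
from h import *
go([.482,-.203,.025],-1.5)"
python3 -m jog '[{"dp":[0,0,0],"twist":[0,0,0],"grip":0},{"dp":[0,0,0],"twist":[0,0,0],"grip":0},{"dp":[0,0,0],"twist":[0,0,0],"grip":0},{"dp":[0,0,0],"twist":[0,0,0],"grip":0},{"dp":[0,0,0],"twist":[0,0,0],"grip":0},{"dp":[0,0,0],"twist":[0,0,0],"grip":0}]'
```

```text
t: 2.1
position: [0.4813, -0.2038, 0.0247]
eef_rot: [-3.141, 0.002, -0.027]
ft_force: [0.3, 0.0, 0.9]
gripper_width: 0.0613
grip_force: 0.0
dp [ 0.7 -0.8 -0.3] twist [-0.   0.1 -0.1] t 2.1
t: 2.7
position: [0.4824, -0.2026, 0.0255]
eef_rot: [3.142, -0.0, -0.025]
ft_force: [-0.1, -0.4, 0.0]
gripper_width: 0.0207
grip_force: 0.0
```

```bash
python3 -m jog '[{"dp":[0,0,0],"twist":[0,0,0],"grip":0},{"dp":[0,0,0],"twist":[0,0,0],"grip":0},{"dp":[0,0,0],"twist":[0,0,0],"grip":0}]'
python3 -c "
from h import *
go([.474,-.072,.11],4.5)"

```

```text
t: 3.0
position: [0.4824, -0.2026, 0.0254]
eef_rot: [-3.142, -0.0, -0.025]
ft_force: [-0.5, 0.1, 1.9]
gripper_width: 0.0158
grip_force: 30.0
dp [ -11.7 -130.4  -84.6] twist [-0. -0. -6.] t 3.0
```

```bash
python3 -m jog '[{"dp":[0,0,-45],"twist":[0,0,0],"grip":0},{"dp":[-12,-50,-85],"twist":[0,0,-3],"grip":0},{"dp":[-12,-100,-85],"twist":[0,0,-6],"grip":0},{"dp":[-12,-130,-85],"twist":[0,0,-6],"grip":0},{"dp":[-12,-130,-85],"twist":[0,0,-6],"grip":0}]'
python3 - <<'E'
from h import *
im,d,ci=snap("wrist"); save("w2",im); np.savez("/tmp/w2",im=im,d=d,**ci); s=sense(); print(s["position"],s["eef_rot"])
E
```

```text
t: 3.5
position: [0.474, -0.0663, 0.1111]
eef_rot: [-3.14, -0.001, 0.087]
ft_force: [-0.6, -0.3, -1.0]
gripper_width: 0.016
grip_force: 30.0
[ 0.47375745 -0.06947189  0.11069381] [-3.14138557e+00 -6.27281751e-04  8.44781404e-02]
```

View pics/w2.png

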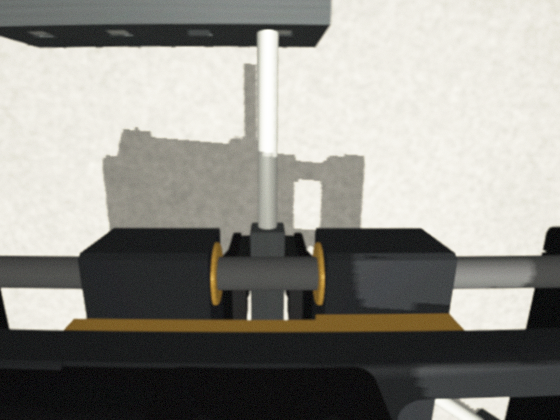

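The rod is at column 268 with its tip at row 30, and three entry bores are visible at 41,34, 119,33 and 200,33.

```bash
cat >> h.py <<'E'
C=np.array([.6143,.008]);cy=np.radians(4.5);CX=np.array([np.cos(cy),np.sin(cy)]);CY=np.array([-CX[1],CX[0]])
def tc(p): q=np.atleast_2d(p)[:,:2]-C; return np.c_[q@CX,q@CY]*1000
E
python3 - <<'E'
from h import *
np.set_printoptions(precision=1,suppress=True)
w=dict(np.load("/tmp/w2.npz")); im=w["im"]; d=w["d"]
g=im[:,:,:].astype(int).sum(2)
for r in (45,80,120,150,200):
    c=np.where((d[r]<.2)&(d[r]>0.05)&(abs(np.arange(560)-268)<25))[0]; print(r,c.min(),c.max(),end=" ")
    print(tc(onz(w,[[(c.min()+c.max())/2,r]],.0935)))
print("tip",tc(onz(w,[[268,30]],.0935)))
uv=[[41,34],[119,33],[200,33]]
print("bores",tc(dep(w,d,uv)),dep(w,d,uv)[:,2]*1000, tc(onz(w,uv,.040)))
uv=[[15,35],[300,40],[100,44],[60,40]]
print("face",tc(dep(w,d,uv)),dep(w,d,uv)[:,2]*1000)
go([.474,-.072,.11],4.5)
gr=g[26:46,20:300]; 
for a,b in((20,60),(100,140),(180,220)): print(g[33,a:b])
E
```

```text
45 257 278 [[-50.7 -61.4]]
80 257 278 [[-64.8 -61.5]]
120 258 277 [[-81.5 -61.7]]
150 258 277 [[-94.5 -61.8]]
200 258 277 [[-117.4  -62. ]]
tip [[-44.9 -61.6]]
bores [[-32.7  71.8]
 [-32.8  25. ]
 [-33.1 -22.4]] [32.8 32.9 33.3] [[-34.3  67.3]
 [-34.4  22.2]
 [-34.6 -23.6]]
face [[-33.7  85.4]
 [-33.9 -81.2]
 [-33.9  48.3]
 [-33.8  67.3]] [36.2 20.   7.4 20.9]
dp [0.  2.5 0.7] twist [-0.  -0.   0.3] t 3.55
[118 123 116  99 119 114 113 118 142 155 194 209 228 244 279 272 288 285
 288 294 280 276 279 296 262 261 229 205 187 177 146 113 124 108 121 119
 119 114 109 129]
[119 122 104 127 113 113 126 138 169 184 224 255 266 286 272 276 265 282
 266 281 295 286 290 289 307 299 301 287 255 205 180 152 120 116 136 128
 108 118 111 121]
[131 124 136 114 126 114 128 163 183 198 215 226 225 228 223 218 223 223
 215 227 227 227 216 222 223 225 207 216 234 234 228 195 160 146 123 117
 134 130 125 124]
```

```bash
cat >> h.py <<'E'
def gc(x,y,z,yaw=4.5): go([*(C+x/1000*CX+y/1000*CY),z],yaw)
def chk(zr,n=6):
    "rod line in carrier frame, seen by wrist, and bright bore ends"
    im,d,w=snap("wrist"); s=sense(); out=[]
    for r in (60,100,140):
        c=np.where((d[r]<.19)&(d[r]>0.05)&(abs(np.arange(560)-268)<30))[0]
        if len(c): out.append(tc(onz(w,[[(c.min()+c.max())/2,r]],zr))[0])
    print("rod",np.round(out,1).tolist(),"tcp",tc(s["position"]).round(1),s["position"][2].round(4),"yaw",np.degrees(s["eef_rot"][2]).round(2)); return im,d,w
E
python3 -c "
from h import *
gc(-146,-70.5,.0564)"
```

```text
dp [ 0.1  4.3 54.3] twist [-0.  -0.   0.3] t 3.55
```

```bash
python3 -m jog '[{"dp":[0,4,30],"twist":[0,0,0.3],"grip":0},{"dp":[0,4,54],"twist":[0,0,0.3],"grip":0},{"dp":[0,4,54],"twist":[0,0,0.3],"grip":0},{"dp":[0,4,54],"twist":[0,0,0.3],"grip":0}]'
python3 - <<'E'
from h import *
im,d,w=chk(.039); save("w3",im); np.savez("/tmp/w3",im=im,d=d,**w)
gc(-146,-70.5,.0564)
E
```

```text
t: 3.95
position: [0.4736, -0.0769, 0.0563]
eef_rot: [-3.141, 0.001, 0.073]
ft_force: [-0.2, -0.0, -1.4]
gripper_width: 0.0157
grip_force: 30.0
rod [[-58.0, -73.5], [-74.2, -73.4], [-91.3, -73.1]] tcp [[-146.1  -73.6]] 0.0571 yaw 4.2
dp [ 0.1 -3.1  0.7] twist [ 0.  -0.  -0.3] t 4.0
```

View pics/w3.png

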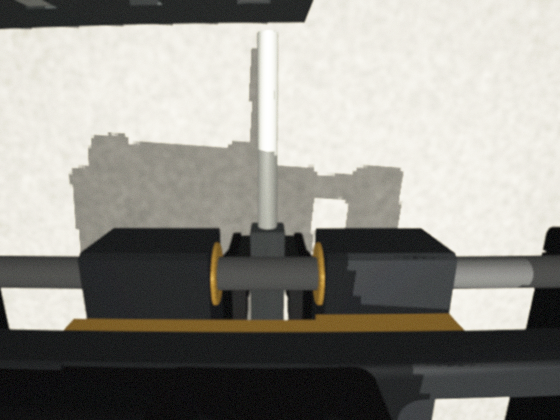

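```bash
python3 - <<'E'
from h import *
w=dict(np.load("/tmp/w3.npz")); g=w["im"].astype(int).sum(2)
print(tc(onz(w,[[304,21]],0)).round(1))
for r in (2,4):
  for a,b in((35,85),(120,175),(205,262)):
    c=a+np.where(g[r,a:b]>170)[0]; print(r,c.min() if len(c) else 0,c.max() if len(c) else 0, tc(onz(w,[[(c.min()+c.max())/2,r]],.036)).round(1) if len(c) else "")
gc(-146,-69,.0564)
E
```

```text
[[-33.2 -92.3]]
2 35 47 [[-32.6  22.3]]
2 130 160 [[-33.9 -22.3]]
2 237 261 [[-34.5 -65.8]]
4 35 51 [[-33.4  21.5]]
4 131 161 [[-34.7 -22.6]]
4 0 0 
dp [ 0.1 -4.6  0.7] twist [ 0.  -0.  -0.3] t 4.0
```

```bash
python3 -m jog '[{"dp":[0,-5.3,0.5],"twist":[0,0,-0.3],"grip":0},{"dp":[0,-5.3,0.5],"twist":[0,0,-0.3],"grip":0},{"dp":[0,-5.3,0.5],"twist":[0,0,-0.3],"grip":0}]'; python3 -c "
from h import *
gc(-146,-68.3,.0564)"
python3 -m jog '[{"dp":[6,0,0],"twist":[0,0,0],"grip":0},{"dp":[12,0,0],"twist":[0,0,0],"grip":0},{"dp":[18,0,0],"twist":[0,0,0],"grip":0},{"dp":[22,0,0],"twist":[0,0,0],"grip":0},{"dp":[22,0,0],"twist":[0,0,0],"grip":0}]'; python3 -c "
from h import *
gc(-62,-68.3,.0564)"
```

```text
t: 4.3
position: [0.474, -0.0708, 0.0566]
eef_rot: [3.141, -0.001, 0.08]
ft_force: [-0.3, -0.3, -0.9]
gripper_width: 0.0155
grip_force: 30.0
dp [0.  0.7 0.2] twist [ 0.  -0.1  0.1] t 4.3
t: 4.8
position: [0.4962, -0.0691, 0.0558]
eef_rot: [-3.141, -0.0, 0.079]
ft_force: [0.3, 0.9, -1.8]
gripper_width: 0.0158
grip_force: 30.0
dp [61.7  0.7 -0.6] twist [-0.  -0.   0.1] t 4.8
```

```bash
python3 -m jog '[{"dp":[8,0.5,0],"twist":[0,0,0],"grip":0},{"dp":[16,0.5,0],"twist":[0,0,0],"grip":0},{"dp":[24,0.5,0],"twist":[0,0,0],"grip":0}]';  python3 -m jog '[{"dp":[8,0,0],"twist":[0,0,0],"grip":0},{"dp":[16,0,0],"twist":[0,0,0],"grip":0},{"dp":[24,0,0],"twist":[0,0,0],"grip":0},{"dp":[32,0,0],"twist":[0,0,0],"grip":0},{"dp":[38,0,0],"twist":[0,0,0],"grip":0},{"dp":[38,0,0],"twist":[0,0,0],"grip":0}]'; python3 - <<'E'
from h import *
gc(-62,-68.3,.0564); im,d,w=chk(.039); sc,ds,ci=snap("scene")
save("v4",np.hstack([cv2.resize(sc[210:300,190:320],(520,360)),im[::2,::2][:180].repeat(2,0)[:360]]))
E
```

```text
t: 5.1
position: [0.5203, -0.0679, 0.0558]
eef_rot: [-3.142, -0.0, 0.079]
ft_force: [-1.1, 0.7, -1.4]
gripper_width: 0.0155
grip_force: 30.0
t: 5.7
position: [0.5584, -0.0646, 0.0559]
eef_rot: [-3.141, -0.001, 0.079]
ft_force: [0.0, -0.3, -1.3]
gripper_width: 0.0154
grip_force: 30.0
dp [-0.5  0.3 -0.5] twist [-0.  -0.   0.1] t 5.7
rod [[27.5, -67.3], [11.2, -67.3], [-5.8, -67.4]] tcp [[-62.1 -68.1]] 0.0558 yaw 4.55
```

View pics/v4.png

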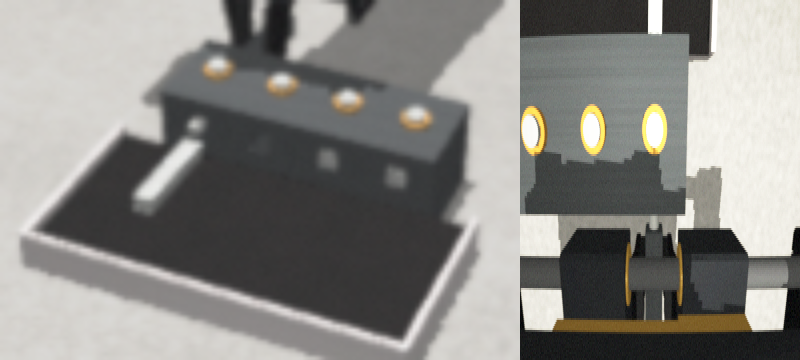

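Bar0 lies on the ledge at crop px 168,175, with the rod tip showing in the bore exit. I'll back out and repeat at y = 23.

```bash
python3 -m jog '[{"dp":[-45,0,0],"twist":[0,0,0],"grip":0},{"dp":[-86,0,0],"twist":[0,0,0],"grip":0},{"dp":[-86,0,0],"twist":[0,0,0],"grip":0},{"dp":[-86,-45,0],"twist":[0,0,0],"grip":0},{"dp":[-86,-92,0],"twist":[0,0,0],"grip":0},{"dp":[-86,-92,0],"twist":[0,0,0],"grip":0},{"dp":[-86,-92,0],"twist":[0,0,0],"grip":0},{"dp":[-86,-92,0],"twist":[0,0,0],"grip":0}]'; python3 - <<'E'
from h import *
chk(.039); gc(-146,23.5,.0564)
E
```

```text
t: 6.6
position: [0.4644, 0.0192, 0.0559]
eef_rot: [3.141, -0.0, 0.079]
ft_force: [0.3, -0.4, -2.1]
gripper_width: 0.0157
grip_force: 30.0
rod [[-59.7, 23.5], [-75.9, 23.5], [-92.9, 23.7]] tcp [[-148.6   22.6]] 0.0559 yaw 4.46
dp [ 2.6 -0.9 -0.5] twist [ 0.  0. -0.] t 6.65
```

```bash
python3 -m jog '[{"dp":[8,-0.7,0],"twist":[0,0,0],"grip":0},{"dp":[16,-0.7,0],"twist":[0,0,0],"grip":0},{"dp":[24,-0.7,0],"twist":[0,0,0],"grip":0}]' | grep -E 'ft|pos'
python3 -m jog '[{"dp":[8,0,0],"twist":[0,0,0],"grip":0},{"dp":[16,0,0],"twist":[0,0,0],"grip":0},{"dp":[24,0,0],"twist":[0,0,0],"grip":0},{"dp":[32,0,0],"twist":[0,0,0],"grip":0},{"dp":[40,0,0],"twist":[0,0,0],"grip":0},{"dp":[48,0,0],"twist":[0,0,0],"grip":0},{"dp":[56,0,0],"twist":[0,0,0],"grip":0},{"dp":[64,0,0],"twist":[0,0,0],"grip":0}]'| grep -E 'ft|pos|grip'
python3 -c "
from h import *
chk(.039);gc(-62,23.5,.0564)"
```

```text
position: [0.4883, 0.0221, 0.0555]
ft_force: [-4.2, -1.2, -0.9]
position: [0.5529, 0.0278, 0.0559]
ft_force: [-0.0, 0.9, -1.0]
gripper_width: 0.0158
grip_force: 30.0
rod [[29.2, 25.2], [13.0, 25.2], [-4.0, 25.2]] tcp [[-58.5  24.6]] 0.0561 yaw 4.53
dp [-3.5  1.1 -0.3] twist [-0.  -0.1  0. ] t 7.8
```

```bash
python3 -m jog '[{"dp":[-45,0,0],"twist":[0,0,0],"grip":0},{"dp":[-88,0.5,0],"twist":[0,0,0],"grip":0},{"dp":[-88,0.5,0],"twist":[0,0,0],"grip":0},{"dp":[-88,0.5,0],"twist":[0,0,0],"grip":0},{"dp":[-88,-45,0],"twist":[0,0,0],"grip":0},{"dp":[-88,-45,0],"twist":[0,0,0],"grip":0},{"dp":[-88,-45,0],"twist":[0,0,0],"grip":0}]'| grep -E 'ft|pos|grip'
python3 - <<'E'
from h import *
chk(.039); gc(-146,69.4,.0564)
E
```

```text
position: [0.462, 0.0671, 0.0564]
ft_force: [0.2, -1.0, -1.8]
gripper_width: 0.0157
grip_force: 30.0
rod [[-58.2, 71.7], [-74.5, 71.7], [-91.6, 71.8]] tcp [[-147.5   69.8]] 0.0562 yaw 4.6
dp [ 1.5  0.4 -0.2] twist [-0.  -0.1  0.1] t 8.55
```

```bash
python3 -m jog '[{"dp":[6,0.8,0],"twist":[0,0,0],"grip":0},{"dp":[12,0.8,0],"twist":[0,0,0],"grip":0},{"dp":[18,0.8,0],"twist":[0,0,0],"grip":0},{"dp":[24,0.8,0],"twist":[0,0,0],"grip":0}]' | grep -E 'ft|pos'
python3 -m jog '[{"dp":[8,0,0],"twist":[0,0,0],"grip":0},{"dp":[16,0,0],"twist":[0,0,0],"grip":0},{"dp":[24,0,0],"twist":[0,0,0],"grip":0},{"dp":[32,0,0],"twist":[0,0,0],"grip":0},{"dp":[40,0,0],"twist":[0,0,0],"grip":0},{"dp":[48,0,0],"twist":[0,0,0],"grip":0},{"dp":[56,0,0],"twist":[0,0,0],"grip":0},{"dp":[64,0,0],"twist":[0,0,0],"grip":0}]'| grep -E 'ft|pos|grip'
python3 - <<'E'
from h import *
chk(.039);gc(-62,69,.0564)
sc,ds,ci=snap("scene")
save("v5",cv2.resize(sc[205:305,190:320],(650,500)))
E
```

```text
position: [0.4845, 0.0662, 0.0555]
ft_force: [-4.6, -0.6, -0.0]
position: [0.5494, 0.0719, 0.0559]
ft_force: [0.5, -0.3, -1.4]
gripper_width: 0.0156
grip_force: 30.0
rod [[29.2, 69.4], [12.9, 69.4], [-4.1, 69.4]] tcp [[-58.5  68.7]] 0.0561 yaw 4.53
dp [-3.5 -0.3 -0.3] twist [-0.  -0.1  0. ] t 9.8
```

View pics/v5.png

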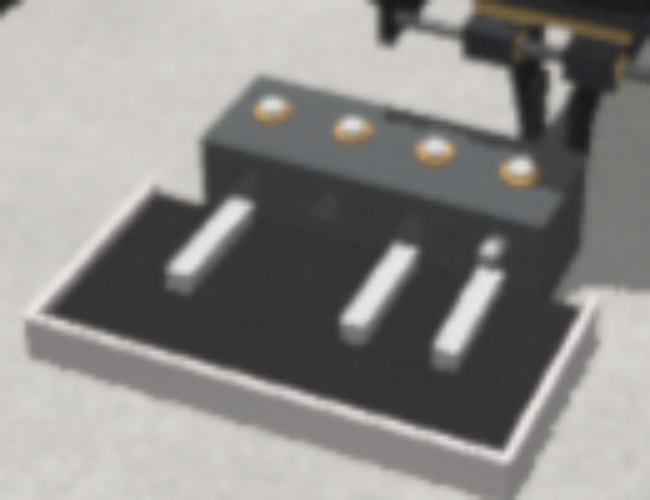

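All three bars are on the ledge. I'll back out and park the drift on the open bench for now.

```bash
python3 -m jog '[{"dp":[-45,0.3,0],"twist":[0,0,0],"grip":0},{"dp":[-92,0.3,0],"twist":[0,0,0],"grip":0},{"dp":[-92,0.3,0],"twist":[0,0,0],"grip":0},{"dp":[-92,0.3,-35],"twist":[0,0,0],"grip":0},{"dp":[-92,50,-50],"twist":[0,0,0],"grip":0},{"dp":[-92,100,-50],"twist":[0,0,0],"grip":0},{"dp":[-92,150,-50],"twist":[0,0,0],"grip":0},{"dp":[-92,200,-50],"twist":[0,0,0],"grip":0}]'| grep -E 'ft|pos|grip'
python3 -c "
from h import *
go([.48,-.2,.0255],0)"
```

```text
position: [0.4724, -0.135, 0.1065]
ft_force: [1.2, -0.1, -1.7]
gripper_width: 0.0156
grip_force: 30.0
dp [ 2.3 65.3 81. ] twist [ 0.  -0.1  4.6] t 10.65
```

```bash
python3 -m jog '[{"dp":[2,45,20],"twist":[0,0,4.6],"grip":0},{"dp":[2,60,45],"twist":[0,0,4.6],"grip":0},{"dp":[2,60,70],"twist":[0,0,4.6],"grip":0},{"dp":[2,60,78],"twist":[0,0,4.6],"grip":0},{"dp":[2,60,81],"twist":[0,0,4.6],"grip":0},{"dp":[2,60,81],"twist":[0,0,4.6],"grip":0}]'| grep -E 'ft|pos|grip'
python3 -c "
from h import *
go([.48,-.2,.0255],0)"
```

```text
position: [0.479, -0.1924, 0.0257]
ft_force: [0.1, 0.1, -0.6]
gripper_width: 0.0156
grip_force: 30.0
dp [1.  7.6 0.2] twist [ 0.  0. -0.] t 11.25
```

Open, lift, and go to look at the ledge.

```bash
python3 -m jog '[{"dp":[0,0,0],"twist":[0,0,0],"grip":0.6},{"dp":[0,0,0],"twist":[0,0,0],"grip":0.6},{"dp":[0,0,0],"twist":[0,0,0],"grip":0.6},{"dp":[0,0,0],"twist":[0,0,0],"grip":0.6},{"dp":[0,0,-40],"twist":[0,0,0],"grip":0.6},{"dp":[0,0,-90],"twist":[0,0,0],"grip":0.35},{"dp":[0,0,-140],"twist":[0,0,0],"grip":0.35},{"dp":[0,0,-170],"twist":[0,0,0],"grip":0.35}]'| grep -E 'ft|pos|grip'
python3 -c "
from h import *
gc(35,0,.2)"
```

```text
position: [0.4803, -0.1929, 0.199]
ft_force: [0.7, -0.2, -0.2]
gripper_width: 0.036
grip_force: 0.0
dp [ 168.7 -203.8   -0.6] twist [ 0.1 -0.2 -4.5] t 12.05
```

```bash
python3 -m jog '[{"dp":[32,-38,0],"twist":[0,0,-4.5],"grip":0.35},{"dp":[64,-76,0],"twist":[0,0,-4.5],"grip":0.35},{"dp":[96,-114,0],"twist":[0,0,-4.5],"grip":0.35},{"dp":[128,-152,0],"twist":[0,0,-4.5],"grip":0.35},{"dp":[160,-190,0],"twist":[0,0,-4.5],"grip":0.35},{"dp":[169,-204,0],"twist":[0,0,-4.5],"grip":0.35},{"dp":[169,-204,0],"twist":[0,0,-4.5],"grip":0.35},{"dp":[169,-204,0],"twist":[0,0,-4.5],"grip":0.35}]'| grep -E 'ft|pos|grip'
python3 - <<'E'
from h import *
im,d,w=snap("wrist"); np.savez("/tmp/w6",im=im,d=d,**w); save("w6",im)
g=im.astype(int).sum(2)
uv=np.mgrid[0:560,0:230].reshape(2,-1).T
P=dep(w,d,uv); q=tc(P)
m=(P[:,2]>.024)&(P[:,2]<.036)&(q[:,0]>36)&(q[:,0]<150)&(abs(q[:,1])<116)
M=np.zeros((420,560),np.uint8); M[uv[m,1],uv[m,0]]=255
M=cv2.morphologyEx(M,cv2.MORPH_OPEN,np.ones((5,5)))
for c in cv2.findContours(M,0,2)[0]:
    if cv2.contourArea(c)>400:
        b=cv2.boxPoints(cv2.minAreaRect(c)); p=onz(w,b,.030); L=[np.linalg.norm(p[i]-p[i-1])*1000 for i in (1,2)]
        k=2 if L[1]>L[0] else 1; v=p[k]-p[k-1]; a=np.degrees(np.arctan2(v[1],v[0]))
        print(b.mean(0),"ctr",p.mean(0).round(4),tc(p.mean(0)).round(1),"size",np.round(L,1),"yaw",a%180)
E
```

```text
position: [0.6481, 0.0105, 0.1945]
ft_force: [-0.5, -0.3, 0.7]
gripper_width: 0.0305
grip_force: 0.0
[345.96765 149.9206 ] ctr [ 0.69   -0.0537  0.03  ] [[ 70.6 -67.5]] size [64.4 12.8] yaw 2.667842257323667
[238.68494 148.50685] ctr [0.684  0.0387 0.03  ] [[71.9 25.1]] size [12.  64.5] yaw 4.874551433675521
[184.81967 148.51639] ctr [0.6805 0.0851 0.03  ] [[72.  71.6]] size [12.8 65.2] yaw 6.866869559857577
```

View pics/w6.png

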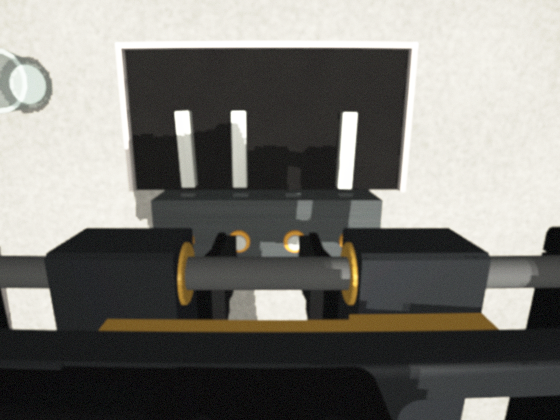

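The three bars are on the ledge at pixels (185,149), (239,149) and (346,150), and their measured sizes match. I'll take bar3 first.

```bash
python3 -c "
from h import *
go([.6805,.0851,.0415],6.5)"
```

```text
dp [ 38.3 -73.1 153.1] twist [ 0.1  0.  -2.1] t 12.9
```

```bash
python3 -m jog '[{"dp":[20,-40,20],"twist":[0,0,-2],"grip":0.35},{"dp":[38,-73,50],"twist":[0,0,-2],"grip":0.35},{"dp":[38,-73,90],"twist":[0,0,-2],"grip":0.35},{"dp":[38,-73,120],"twist":[0,0,-2],"grip":0.35},{"dp":[38,-73,120],"twist":[0,0,-2],"grip":0.35},{"dp":[38,-73,120],"twist":[0,0,-2],"grip":0.35}]'| grep -E 'ft|pos|grip'
python3 -c "
from h import *
go([.6805,.0851,.0415],6.5)"
```

```text
position: [0.6807, 0.085, 0.0757]
ft_force: [0.2, 0.7, 0.7]
gripper_width: 0.0306
grip_force: 0.0
dp [-0.2 -0.1 34.2] twist [ 0.   0.  -0.2] t 13.5
```

```bash
python3 -m jog '[{"dp":[0,0,20],"twist":[0,0,0],"grip":0.35},{"dp":[0,0,34],"twist":[0,0,0],"grip":0.35},{"dp":[0,0,34],"twist":[0,0,0],"grip":0.35},{"dp":[0,0,34],"twist":[0,0,0],"grip":0},{"dp":[0,0,34],"twist":[0,0,0],"grip":0},{"dp":[0,0,34],"twist":[0,0,0],"grip":0},{"dp":[0,0,34],"twist":[0,0,0],"grip":0},{"dp":[0,0,34],"twist":[0,0,0],"grip":0}]'| grep -E 'ft|pos|grip'
python3 -c "
from h import *
go([.46,.32,.21],90);go([.46,.32,.21],-90)"
```

```text
position: [0.6809, 0.0868, 0.0415]
ft_force: [-1.5, -1.2, 4.8]
gripper_width: 0.0112
grip_force: 30.0
dp [-193.3 -256.5 -168.6] twist [  0.   -0.  -83.6] t 14.3
dp [-193.3 -256.5 -168.6] twist [-0.  -0.  96.4] t 14.3
```

```bash
python3 -m jog '[{"dp":[0,0,-40],"twist":[0,0,0],"grip":0},{"dp":[0,0,-80],"twist":[0,0,0],"grip":0},{"dp":[0,0,-120],"twist":[0,0,-8],"grip":0},{"dp":[0,0,-160],"twist":[0,0,-16],"grip":0},{"dp":[-40,-30,-165],"twist":[0,0,-24],"grip":0},{"dp":[-80,-60,-165],"twist":[0,0,-32],"grip":0},{"dp":[-110,-90,-165],"twist":[0,0,-40],"grip":0},{"dp":[-140,-120,-165],"twist":[0,0,-48],"grip":0}]'| grep -E 'ft|pos|grip'
python3 -c "
from h import *
go([.505,.25,.21],90)"
```

```text
position: [0.5263, 0.1912, 0.2059]
ft_force: [-0.8, 0.3, 0.2]
gripper_width: 0.0116
grip_force: 30.0
dp [ 35.7 -51.4  -4.1] twist [  0.    0.  -35.2] t 15.1
```

```bash
python3 -m jog '[{"dp":[18,-25,-4],"twist":[0,0,-8],"grip":0},{"dp":[34,-48,-4],"twist":[0,0,-16],"grip":0},{"dp":[34,-48,-4],"twist":[0,0,-24],"grip":0},{"dp":[34,-48,-4],"twist":[0,0,-32],"grip":0},{"dp":[34,-48,-4],"twist":[0,0,-35.2],"grip":0},{"dp":[34,-48,-4],"twist":[0,0,-35.2],"grip":0}]'| grep -E 'ft|pos|grip'
python3 - <<'E'
from h import *
im,d,w=snap("wrist"); np.savez("/tmp/w7",im=im,d=d,**w); save("w7",im); s=sense(); print(s["position"],s["eef_rot"])
E
```

```text
position: [0.5086, 0.246, 0.2097]
ft_force: [0.0, -0.4, -0.4]
gripper_width: 0.0119
grip_force: 30.0
[0.50868954 0.24588468 0.20974365] [-3.14130278e+00  7.02000446e-06  1.56308171e+00]
```

View pics/w7.png

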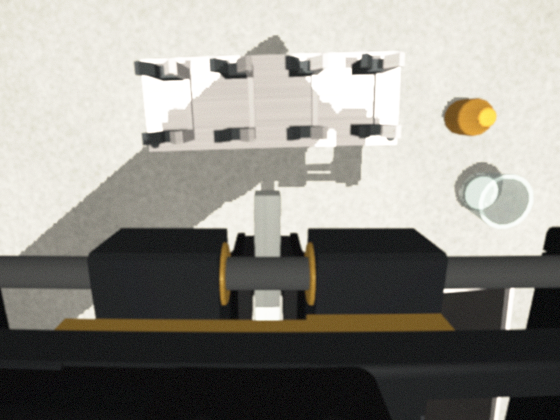

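The stage spans 136-404 × 52-150, with dark clip tops at about (155,68), (230,68), (300,65) and (370,62) and their partners near row 133. The held bar is at (267,220).

```bash
python3 - <<'E'
from h import *
np.set_printoptions(precision=4,suppress=True)
w=dict(np.load("/tmp/w7.npz")); d=w["d"]
uv=np.mgrid[0:560,0:185].reshape(2,-1).T; P=dep(w,d,uv); ok=(d[uv[:,1],uv[:,0]]>.1)&(P[:,0]<.66)
z=P[:,2]
pl=P[ok&(z>.005)&(z<.08)&(P[:,1]>.22)]
M=ok&(z>.0055)
I=np.zeros((420,560),np.uint8); I[uv[M,1],uv[M,0]]=1
I=cv2.morphologyEx(I,cv2.MORPH_OPEN,np.ones((3,3)))
q=P[(I[uv[:,1],uv[:,0]]>0)&(z<.075)&(P[:,1]>.22)][:,:2].astype(np.float32)*1000
r=cv2.minAreaRect(q); print("rect",r)
lo=P[ok&(z>.006)&(z<.014)]; r2=cv2.minAreaRect(lo[:,:2].astype(np.float32)*1000); print("plate",r2)
# profile: high points grouped by x
hi=P[ok&(z>.05)&(z<.08)&(P[:,1]>.25)&(P[:,1]<.4)]
th=np.radians(r[2] if r[2]<45 else r[2]-90); c=np.array(r[0])/1000
u=(hi[:,:2]-c)@np.array([[np.cos(th),-np.sin(th)],[np.sin(th),np.cos(th)]])*1000
for s in (-1,1):
  m=u[:,1]*s>5
  h,e=np.histogram(u[m,0],bins=np.arange(-120,124,4)); print(s,"y",np.median(u[m,1]).round(1),[(int(a),int(n)) for a,n in zip(e,h) if n>3])
  for cx in (-87,-29,29,87):
    k=m&(abs(u[:,0]-cx)<29); zz=hi[k,2]; t=u[k,0][zz>.06]; print(cx,"top x",np.percentile(t,[2,25,50,75,98]) if len(t)>5 else len(t), zz.max() if k.any() else None)
E
```

```text
rect ((512.5187377929688, 326.1049499511719), (241.33265686035156, 85.7698974609375), 1.2730039358139038)
plate ((512.4337158203125, 325.9232177734375), (241.3916473388672, 86.04020690917969), 1.4543968439102173)
-1 y -27.1 [(-108, 17), (-104, 72), (-100, 92), (-96, 73), (-88, 7), (-84, 32), (-80, 45), (-76, 102), (-48, 50), (-44, 77), (-40, 72), (-36, 22), (-28, 36), (-24, 61), (-20, 70), (-16, 26), (8, 13), (12, 65), (16, 65), (20, 36), (28, 13), (32, 81), (36, 77), (40, 39), (68, 64), (72, 44), (76, 39), (88, 74), (92, 101), (96, 68), (100, 17)]
-87 top x [-104.9023 -100.6348  -97.4562  -76.6984  -73.0822] 0.07102761239971611
-29 top x [-46.7664 -42.4572 -37.8434 -18.7732 -14.8446] 0.07105083001066642
29 top x [11.4274 15.3493 34.2131 37.9427 42.1467] 0.07129631150265847
87 top x [ 68.7269  72.9215  93.2032  96.2331 100.8833] 0.07109263656084225
1 y 26.3 [(-108, 28), (-104, 86), (-100, 115), (-96, 84), (-88, 8), (-84, 39), (-80, 64), (-76, 114), (-48, 64), (-44, 98), (-40, 90), (-36, 16), (-28, 50), (-24, 76), (-20, 85), (-16, 30), (8, 27), (12, 78), (16, 79), (20, 29), (28, 28), (32, 92), (36, 97), (40, 50), (68, 76), (72, 58), (76, 40), (80, 6), (88, 94), (92, 126), (96, 89), (100, 20)]
-87 top x [-105.3735 -100.6974  -97.5109  -76.6773  -73.0681] 0.07130500546412061
-29 top x [-47.1798 -42.7503 -24.7692 -19.4519 -15.131 ] 0.07043369638256997
29 top x [10.7713 15.1546 34.0815 37.8993 42.3483] 0.07142823082268052
87 top x [ 68.9026  72.7947  92.8026  96.1168 100.7584] 0.07114389614864453
```

```bash
python3 -c "
from h import *
go([.5415,.3263,.125],91.35)"
```

```text
dp [80.7 32.2 84.7] twist [-0.   0.  -1.8] t 15.75
```

```bash
python3 -m jog '[{"dp":[40,16,0],"twist":[0,0,-1.8],"grip":0},{"dp":[81,32,20],"twist":[0,0,-1.8],"grip":0},{"dp":[81,32,55],"twist":[0,0,-1.8],"grip":0},{"dp":[81,32,85],"twist":[0,0,-1.8],"grip":0},{"dp":[81,32,85],"twist":[0,0,-1.8],"grip":0},{"dp":[81,32,85],"twist":[0,0,-1.8],"grip":0}]'| grep -E 'ft|pos|grip'
python3 - <<'E'
from h import *
np.set_printoptions(precision=1,suppress=True)
im,d,w=snap("wrist"); save("w8",im); np.savez("/tmp/w8",im=im,d=d,**w)
s=sense();go([.5415,.3263,.105],91.35)
uv=np.mgrid[0:560,0:420].reshape(2,-1).T; P=dep(w,d,uv); dd=d[uv[:,1],uv[:,0]]
th=np.radians(1.35); S=np.array([.5125,.326]); Mx=np.array([[np.cos(th),-np.sin(th)],[np.sin(th),np.cos(th)]])
u=(P[:,:2]-S)@Mx*1000; z=P[:,2]*1000
print("tcp in stage",(s["position"][:2]-S)@Mx*1000)
b=(dd>.05)&(z>85)&(z<116)&(u[:,1]>14)&(u[:,1]<45)&(abs(u[:,0]-29)<12)
print("bar",b.sum(),np.percentile(u[b,0],[2,50,98]),np.percentile(u[b,1],[2,98]),np.percentile(z[b],[2,50,98]))
for y0 in (-27,27):
  for cx in(-29,29,87):
    k=(dd>.05)&(z>60)&(z<76)&(abs(u[:,1]-y0)<8)&(abs(u[:,0]-cx)<24); print(y0,cx,k.sum(),np.histogram(u[k,0]-cx,bins=np.arange(-24,25,4))[0],np.percentile(u[k,1],[2,98]) if k.any() else "")
E
```

```text
position: [0.5413, 0.3266, 0.1253]
ft_force: [0.4, 0.1, -0.7]
gripper_width: 0.0114
grip_force: 30.0
dp [-0.8 -0.4 21.5] twist [ 0.1 -0.   0. ] t 16.4
tcp in stage [29.4  0.4]
bar 1203 [23.  28.5 34.4] [14.5 33.1] [103.9 112.9 114.2]
-27 -29 0 [0 0 0 0 0 0 0 0 0 0 0 0] 
-27 29 0 [0 0 0 0 0 0 0 0 0 0 0 0] 
-27 87 0 [0 0 0 0 0 0 0 0 0 0 0 0] 
27 -29 609 [  0  71 162  93   0   0   1  67 126  89   0   0] [22.2 32.1]
27 29 590 [  0  73 141  76   0   0   0  89 145  66   0   0] [22.3 32.1]
27 87 623 [  0  87 105  38   0   0  15 174 152  52   0   0] [22.4 32.3]
```

View pics/w8.png

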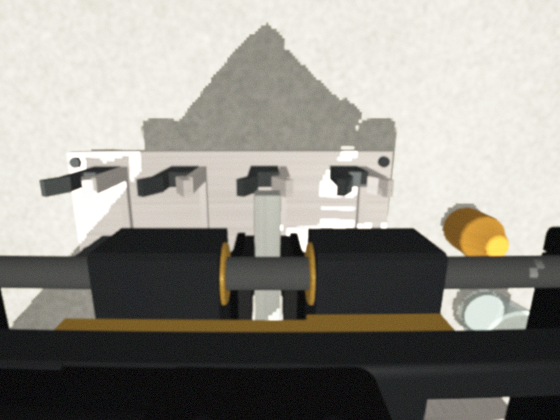

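The bar hangs over clip 2 at (267,215), within about 0.5 mm of the clip's middle. I'll press it down.

```bash
python3 -m jog '[{"dp":[0,0,15],"twist":[0,0,0],"grip":0},{"dp":[0,0,28],"twist":[0,0,0],"grip":0},{"dp":[0,0,34],"twist":[0,0,0],"grip":0},{"dp":[0,0,40],"twist":[0,0,0],"grip":0}]'| grep -E 'ft|pos|grip'
python3 -m jog '[{"dp":[0,0,5],"twist":[0,0,0],"grip":0},{"dp":[0,0,10],"twist":[0,0,0],"grip":0}]'| grep -E 'ft|pos|grip'
python3 -m jog '[{"dp":[0,0,4],"twist":[0,0,0],"grip":0},{"dp":[0,0,8],"twist":[0,0,0],"grip":0},{"dp":[0,0,12],"twist":[0,0,0],"grip":0}]'| grep -E 'ft|pos|grip'
```

```text
position: [0.541, 0.3265, 0.0843]
ft_force: [-5.3, -1.5, 8.3]
gripper_width: 0.0118
grip_force: 30.0
position: [0.5412, 0.3275, 0.0755]
ft_force: [-2.4, -0.1, 4.3]
gripper_width: 0.0114
grip_force: 30.0
position: [0.5415, 0.3267, 0.0631]
ft_force: [-15.2, -11.4, 48.6]
gripper_width: 0.0115
grip_force: 30.0
```

```bash
python3 -m jog '[{"dp":[0,0,-1],"twist":[0,0,0],"grip":0.3},{"dp":[0,0,-1],"twist":[0,0,0],"grip":0.3},{"dp":[0,0,-1],"twist":[0,0,0],"grip":0.3},{"dp":[0,0,-30],"twist":[0,0,0],"grip":0.3},{"dp":[0,0,-75],"twist":[0,0,0],"grip":0.3},{"dp":[0,0,-120],"twist":[0,0,0],"grip":0.3},{"dp":[-40,0,-140],"twist":[0,0,0],"grip":0.3},{"dp":[-80,0,-140],"twist":[0,0,0],"grip":0.3}]'| grep -E 'ft|pos|grip'
python3 - <<'E'
from h import *
np.set_printoptions(precision=1,suppress=True)
im,d,w=snap("wrist"); np.savez("/tmp/w9",im=im,d=d,**w)
th=np.radians(1.35); S=np.array([.5125,.326]); Mx=np.array([[np.cos(th),-np.sin(th)],[np.sin(th),np.cos(th)]])
uv=np.mgrid[0:560,0:225].reshape(2,-1).T; P=dep(w,d,uv); dd=d[uv[:,1],uv[:,0]]; u=(P[:,:2]-S)@Mx*1000; z=P[:,2]*1000
for y in (-15,-5,5,15):
  k=(dd>.05)&(abs(u[:,1]-y)<4)&(abs(u[:,0]-29)<12)&(z>25); print(y,k.sum(),np.percentile(u[k,0],[5,50,95]),np.percentile(z[k],[5,50,95])) if k.any() else print(y,0)
for cx in(-87,-29,29,87):
    k=(dd>.05)&(z>60)&(z<76)&(abs(u[:,1]-27)<8)&(abs(u[:,0]-cx)<24); print(cx,k.sum(),np.histogram(u[k,0]-cx,bins=np.arange(-24,25,4))[0])
sd,_,_=snap("side"); save("v9",np.hstack([cv2.resize(sd[265:375,110:265],(465,330)),im[30:195,130:].repeat(2,0)[:, :335]]))
gc(71,-67,.12)
go([.684,.0387,.12],5)
E
```

```text
position: [0.5443, 0.2482, 0.2065]
ft_force: [0.1, 0.0, -0.4]
gripper_width: 0.0258
grip_force: 0.0
-15 140 [23.7 29.  34.4] [50.  51.2 52.5]
-5 140 [23.7 29.  34.3] [50.2 51.4 52.5]
5 148 [23.7 29.4 34.7] [50.2 51.3 52.5]
15 151 [23.7 29.3 34.9] [50.1 51.4 52.5]
-87 342 [ 0 36 91 67  0  0  0 23 70 55  0  0]
-29 350 [ 0 40 88 54  0  0  0 50 76 42  0  0]
29 384 [ 0 44 79 55  0  0  0 77 80 49  0  0]
87 373 [ 0 58 69 27  0  0  4 91 87 37  0  0]
dp [-295.7  139.5   84.5] twist [ 0.2  0.1 86.5] t 18.2
dp [-203.7  134.8   84.1] twist [ 0.2  0.1 86. ] t 18.2
```

View pics/v9.png

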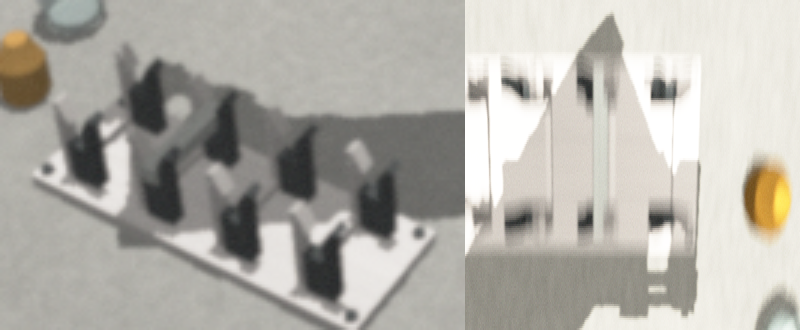

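Bar3 is seated: its top is level at about 51.3 mm (52 expected) and the jaw reads closed like the others. Bar2 is next.

```bash
python3 -m jog '[{"dp":[-25,17,0],"twist":[0,0,8],"grip":0.35},{"dp":[-50,34,0],"twist":[0,0,16],"grip":0.35},{"dp":[-75,50,0],"twist":[0,0,24],"grip":0.35},{"dp":[-100,66,0],"twist":[0,0,32],"grip":0.35},{"dp":[-125,82,0],"twist":[0,0,40],"grip":0.35},{"dp":[-150,98,0],"twist":[0,0,48],"grip":0.35},{"dp":[-175,115,0],"twist":[0,0,56],"grip":0.35},{"dp":[-204,135,0],"twist":[0,0,64],"grip":0.35}]'| grep -E 'ft|pos|grip'
python3 -c "
from h import *
go([.684,.0387,.08],5)"
```

```text
position: [0.6838, 0.046, 0.2024]
ft_force: [0.7, 1.3, -0.0]
gripper_width: 0.0304
grip_force: 0.0
dp [ -3.1   6.7 122.4] twist [-0.   0.  22.2] t 19.0
```

```bash
python3 -m jog '[{"dp":[0,0,30],"twist":[0,0,8],"grip":0.35},{"dp":[0,0,60],"twist":[0,0,16],"grip":0.35},{"dp":[0,0,90],"twist":[0,0,22],"grip":0.35},{"dp":[0,0,122],"twist":[0,0,22],"grip":0.35},{"dp":[0,0,122],"twist":[0,0,22],"grip":0.35},{"dp":[0,0,122],"twist":[0,0,22],"grip":0.35}]'| grep -E 'ft|pos|grip'
python3 -c "
from h import *
go([.684,.0387,.0415],5)"
```

```text
position: [0.6833, 0.0464, 0.0809]
ft_force: [1.0, -0.6, 1.0]
gripper_width: 0.0305
grip_force: 0.0
dp [ 0.1  7.8 39.3] twist [-0.   0.1  0.5] t 19.6
```

```bash
python3 -m jog '[{"dp":[0,7.7,5],"twist":[0,0,0],"grip":0.35},{"dp":[0,7.7,25],"twist":[0,0,0],"grip":0.35},{"dp":[0,7.7,39],"twist":[0,0,0],"grip":0.35},{"dp":[0,7.7,39],"twist":[0,0,0],"grip":0.35},{"dp":[0,7.7,39],"twist":[0,0,0],"grip":0},{"dp":[0,7.7,39],"twist":[0,0,0],"grip":0},{"dp":[0,7.7,39],"twist":[0,0,0],"grip":0},{"dp":[0,7.7,39],"twist":[0,0,0],"grip":0}]'| grep -E 'ft|pos|grip'
python3 -m jog '[{"dp":[0,0,0],"twist":[0,0,0],"grip":0},{"dp":[0,0,0],"twist":[0,0,0],"grip":0}]'| grep -E 'ft|pos|grip'
python3 -c "
from h import *
go([.4835,.325,.2],91.35)"
```

```text
position: [0.6844, 0.0386, 0.0424]
ft_force: [-1.2, -0.0, 2.1]
gripper_width: 0.0116
grip_force: 30.0
position: [0.6844, 0.0387, 0.0424]
ft_force: [-2.0, 0.7, 4.3]
gripper_width: 0.0114
grip_force: 30.0
dp [-172.7 -304.1 -157.7] twist [  0.   -0.  -85.9] t 20.6
```

```bash
python3 -m jog '[{"dp":[0,0,-40],"twist":[0,0,0],"grip":0},{"dp":[0,0,-80],"twist":[0,0,0],"grip":0},{"dp":[0,0,-120],"twist":[0,0,-8],"grip":0},{"dp":[0,0,-155],"twist":[0,0,-16],"grip":0},{"dp":[-25,-40,-158],"twist":[0,0,-24],"grip":0},{"dp":[-50,-80,-158],"twist":[0,0,-32],"grip":0},{"dp":[-75,-120,-158],"twist":[0,0,-40],"grip":0},{"dp":[-100,-160,-158],"twist":[0,0,-48],"grip":0}]'| grep -E 'ft|pos|grip'
python3 -c "
from h import *
go([.4835,.325,.2],91.35)"
```

```text
position: [0.568, 0.1895, 0.1998]
ft_force: [0.4, 0.2, -0.3]
gripper_width: 0.0113
grip_force: 30.0
dp [  59.3 -148.2   -0.2] twist [  0.    0.  -37.6] t 21.4
```

```bash
python3 -m jog '[{"dp":[15,-40,0],"twist":[0,0,-8],"grip":0},{"dp":[30,-80,0],"twist":[0,0,-16],"grip":0},{"dp":[45,-115,0],"twist":[0,0,-24],"grip":0},{"dp":[57,-143,0],"twist":[0,0,-32],"grip":0},{"dp":[57,-143,20],"twist":[0,0,-37.6],"grip":0},{"dp":[57,-143,50],"twist":[0,0,-37.6],"grip":0},{"dp":[57,-143,75],"twist":[0,0,-37.6],"grip":0},{"dp":[57,-143,75],"twist":[0,0,-37.6],"grip":0}]'| grep -E 'ft|pos|grip'
python3 -c "
from h import *
go([.4835,.325,.0644],91.35)"
```

```text
position: [0.4867, 0.3177, 0.1215]
ft_force: [-0.1, -1.0, -0.7]
gripper_width: 0.0119
grip_force: 30.0
dp [ 7.5 -2.8 57.1] twist [-0.3  0.2 -0.3] t 22.2
```

```bash
cat >> h.py <<'E'
th=np.radians(1.35); S=np.array([.5125,.326]); Mx=np.array([[np.cos(th),-np.sin(th)],[np.sin(th),np.cos(th)]])
def bar(cx):
    im,d,w=snap("wrist"); s=sense(); zt=s["position"][2]*1000
    uv=np.mgrid[0:560,0:420].reshape(2,-1).T; P=dep(w,d,uv); dd=d[uv[:,1],uv[:,0]]; u=(P[:,:2]-S)@Mx*1000; z=P[:,2]*1000
    b=(dd>.05)&(abs(z-zt+12)<7)&(u[:,1]>14)&(u[:,1]<45)&(abs(u[:,0]-cx)<12)
    print("tcp",(s["position"][:2]-S)@Mx*1000,zt,"bar x",np.percentile(u[b,0],[2,50,98]).round(1),"yend",np.percentile(u[b,1],98).round(1),"z",np.percentile(z[b],[50,98]).round(1))
E
python3 -m jog '[{"dp":[7.5,-2.8,0],"twist":[0,0,0],"grip":0},{"dp":[7.5,-2.8,0],"twist":[0,0,0],"grip":0},{"dp":[7.5,-2.8,0],"twist":[0,0,0],"grip":0}]'| grep -E 'ft|pos|grip'
python3 -c "
from h import *
bar(-29);go([.4835,.325,.0644],91.35)"
```

```text
position: [0.486, 0.3278, 0.1264]
ft_force: [-0.6, -0.2, 0.2]
gripper_width: 0.0118
grip_force: 30.0
tcp [-26.45217888   2.00846747] 126.15493458980751 bar x [-39.7 -26.7 -20.8] yend 35.8 z [113.4 116.9]
dp [-2.4 -2.7 61.7] twist [ 0.1 -0.  -0.3] t 22.55
```

```bash
python3 -m jog '[{"dp":[-2.3,-2.8,5],"twist":[0,0,0],"grip":0},{"dp":[-2.3,-2.8,5],"twist":[0,0,0],"grip":0},{"dp":[-2.3,-2.8,10],"twist":[0,0,0],"grip":0},{"dp":[-2.3,-2.8,10],"twist":[0,0,0],"grip":0}]'| grep -E 'ft|pos|grip'
python3 -c "
from h import *
bar(-29);go([.4835,.325,.0644],91.35)"
```

```text
position: [0.4826, 0.324, 0.1142]
ft_force: [-0.9, 0.5, -0.5]
gripper_width: 0.0116
grip_force: 30.0
tcp [-29.85963216  -1.14396891] 114.46860033413239 bar x [-35.5 -30.  -24.2] yend 32.0 z [101.1 102.3]
dp [ 0.8  0.9 50.1] twist [-0.   0.  -0.3] t 23.0
```

```bash
python3 -m jog '[{"dp":[0.8,0.9,12],"twist":[0,0,-0.3],"grip":0},{"dp":[0.8,0.9,18],"twist":[0,0,-0.3],"grip":0},{"dp":[0.8,0.9,24],"twist":[0,0,-0.3],"grip":0},{"dp":[0.8,0.9,30],"twist":[0,0,-0.3],"grip":0},{"dp":[0.8,0.9,36],"twist":[0,0,-0.3],"grip":0}]'| grep -E 'ft|pos|grip'
python3 -m jog '[{"dp":[0,0,4],"twist":[0,0,0],"grip":0},{"dp":[0,0,8],"twist":[0,0,0],"grip":0},{"dp":[0,0,12],"twist":[0,0,0],"grip":0},{"dp":[0,0,15],"twist":[0,0,0],"grip":0}]'| grep -E 'ft|pos|grip'
```

```text
position: [0.483, 0.3259, 0.0789]
ft_force: [0.4, -1.9, 15.0]
gripper_width: 0.0118
grip_force: 30.0
position: [0.4838, 0.325, 0.064]
ft_force: [-12.0, -9.9, 38.4]
gripper_width: 0.0117
grip_force: 30.0
```

Seated with 38 N. Release, check, and head back for bar0.

```bash
python3 -m jog '[{"dp":[0,0,-1],"twist":[0,0,0],"grip":0.3},{"dp":[0,0,-1],"twist":[0,0,0],"grip":0.3},{"dp":[0,0,-1],"twist":[0,0,0],"grip":0.3},{"dp":[0,0,-30],"twist":[0,0,0],"grip":0.3},{"dp":[0,0,-75],"twist":[0,0,0],"grip":0.3},{"dp":[0,0,-120],"twist":[0,0,0],"grip":0.3},{"dp":[-40,0,-140],"twist":[0,0,0],"grip":0.3},{"dp":[-80,0,-140],"twist":[0,0,0],"grip":0.3}]'| grep -E 'ft|pos|grip'
cat >> h.py <<'E'
def seated():
    im,d,w=snap("wrist")
    uv=np.mgrid[0:560,0:225].reshape(2,-1).T; P=dep(w,d,uv); dd=d[uv[:,1],uv[:,0]]; u=(P[:,:2]-S)@Mx*1000; z=P[:,2]*1000
    for cx in(-87,-29,29,87):
        for y in (-15,15):
            k=(dd>.05)&(abs(u[:,1]-y)<4)&(abs(u[:,0]-cx)<9)&(z>25)
            if k.sum()>20: print(cx,y,"bar x",np.percentile(u[k,0]-cx,[5,50,95]).round(1),"z",np.percentile(z[k],[5,50,95]).round(1))
        k=(dd>.05)&(z>60)&(z<76)&(abs(u[:,1]-27)<8)&(abs(u[:,0]-cx)<24); print(cx,"tops",np.histogram(u[k,0]-cx,bins=np.arange(-24,25,4))[0])
E
python3 - <<'E'
from h import *
seated(); go([.69,-.0537,.2],3)
E
```

```text
position: [0.4866, 0.2465, 0.2072]
ft_force: [1.5, -0.7, -0.2]
gripper_width: 0.026
grip_force: 0.0
-87 tops [ 0 37 88 62  0  0  4 44 74 45  0  0]
-29 -15 bar x [-4.9  0.9  5.8] z [50.1 51.3 52.4]
-29 15 bar x [-5.3  0.   5.7] z [50.1 51.4 52.4]
-29 tops [ 0 45 94 47  0  0  0 71 84 50  0  0]
29 -15 bar x [-6.6 -1.7  4.6] z [44.4 51.3 52.4]
29 15 bar x [-6.5 -1.5  4.7] z [44.  51.2 52.4]
29 tops [ 0 59 75 29  0  0  4 88 87 37  0  0]
87 tops [  0  59  64  19   0   0   8 106  92  33   0   0]
dp [-295.   196.9    6.5] twist [ 0.3  0.  88. ] t 24.75
```

```bash
python3 -m jog '[{"dp":[-29,20,0],"twist":[0,0,8],"grip":0.4},{"dp":[-58,40,0],"twist":[0,0,16],"grip":0.4},{"dp":[-88,60,0],"twist":[0,0,24],"grip":0.4},{"dp":[-118,80,0],"twist":[0,0,32],"grip":0.4},{"dp":[-148,100,0],"twist":[0,0,40],"grip":0.4},{"dp":[-178,119,0],"twist":[0,0,48],"grip":0.4},{"dp":[-207,138,0],"twist":[0,0,56],"grip":0.4},{"dp":[-236,158,0],"twist":[0,0,64],"grip":0.4}]'| grep -E 'ft|pos|grip'
python3 -c "
from h import *
go([.69,-.0537,.08],3)"
```

```text
position: [0.6497, 0.0115, 0.2034]
ft_force: [0.9, -0.1, 0.4]
gripper_width: 0.0349
grip_force: 0.0
dp [  6.4  76.4 123.4] twist [ 0.  0. 24.] t 25.55
```

```bash
python3 -m jog '[{"dp":[3,38,0],"twist":[0,0,8],"grip":0.4},{"dp":[6,70,10],"twist":[0,0,16],"grip":0.4},{"dp":[6,70,40],"twist":[0,0,24],"grip":0.4},{"dp":[6,70,80],"twist":[0,0,24],"grip":0.4},{"dp":[6,70,110],"twist":[0,0,24],"grip":0.4},{"dp":[6,70,110],"twist":[0,0,24],"grip":0.4},{"dp":[6,70,110],"twist":[0,0,24],"grip":0.4}]'| grep -E 'ft|pos|grip'
python3 -c "
from h import *
go([.69,-.0537,.042],3)"
```

```text
position: [0.6866, -0.0464, 0.0941]
ft_force: [-0.6, -0.1, 1.1]
gripper_width: 0.0351
grip_force: 0.0
dp [ 3.   7.5 52.1] twist [-0.   0.   0.3] t 26.25
```

```bash
python3 -m jog '[{"dp":[3,7.5,5],"twist":[0,0,0],"grip":0.4},{"dp":[3,7.5,20],"twist":[0,0,0],"grip":0.4},{"dp":[3,7.5,40],"twist":[0,0,0],"grip":0.4},{"dp":[3,7.5,52],"twist":[0,0,0],"grip":0.4},{"dp":[3,7.5,52],"twist":[0,0,0],"grip":0.4},{"dp":[3,7.5,52],"twist":[0,0,0],"grip":0},{"dp":[3,7.5,52],"twist":[0,0,0],"grip":0},{"dp":[3,7.5,52],"twist":[0,0,0],"grip":0}]'| grep -E 'ft|pos|grip'
python3 -m jog '[{"dp":[0,0,0],"twist":[0,0,0],"grip":0},{"dp":[0,0,0],"twist":[0,0,0],"grip":0},{"dp":[0,0,0],"twist":[0,0,0],"grip":0}]'| grep -E 'ft|pos|grip'
python3 -c "
from h import *
go([.4255,.3235,.2],91.35)"
```

```text
position: [0.6901, -0.0537, 0.042]
ft_force: [0.1, 0.4, 0.4]
gripper_width: 0.0187
grip_force: 0.0
position: [0.6901, -0.0538, 0.042]
ft_force: [0.8, -0.1, -0.3]
gripper_width: 0.012
grip_force: 30.0
dp [-242.1 -392.1 -158.1] twist [  0.  -0. -88.] t 27.35
```

```bash
python3 -m jog '[{"dp":[0,0,-40],"twist":[0,0,0],"grip":0},{"dp":[0,0,-80],"twist":[0,0,0],"grip":0},{"dp":[0,0,-120],"twist":[0,0,0],"grip":0},{"dp":[0,0,-155],"twist":[0,0,-8],"grip":0},{"dp":[-25,-40,-158],"twist":[0,0,-16],"grip":0},{"dp":[-50,-80,-158],"twist":[0,0,-24],"grip":0},{"dp":[-75,-120,-158],"twist":[0,0,-32],"grip":0},{"dp":[-100,-160,-158],"twist":[0,0,-40],"grip":0}]'| grep -E 'ft|pos|grip'
python3 -c "
from h import *
go([.4255,.3235,.2],91.35)"
```

```text
position: [0.5795, 0.1015, 0.1999]
ft_force: [1.7, 0.9, -0.2]
gripper_width: 0.0112
grip_force: 30.0
dp [ 4.190e+01 -2.669e+02 -1.000e-01] twist [  0.    0.  -47.7] t 28.15
```

```bash
python3 -m jog '[{"dp":[6,-40,0],"twist":[0,0,-7],"grip":0},{"dp":[12,-80,0],"twist":[0,0,-14],"grip":0},{"dp":[18,-120,0],"twist":[0,0,-21],"grip":0},{"dp":[24,-160,0],"twist":[0,0,-28],"grip":0},{"dp":[30,-200,0],"twist":[0,0,-35],"grip":0},{"dp":[36,-240,0],"twist":[0,0,-42],"grip":0},{"dp":[41,-260,0],"twist":[0,0,-47.7],"grip":0},{"dp":[41,-260,0],"twist":[0,0,-47.7],"grip":0}]'| grep -E 'ft|pos|grip'
python3 -m jog '[{"dp":[0,0,0],"twist":[0,0,0],"grip":0},{"dp":[0,0,0],"twist":[0,0,0],"grip":0}]'| grep -E 'ft|pos|grip'
python3 -c "
from h import *
go([.4255,.3235,.115],91.35)"
```

```text
position: [0.4296, 0.3207, 0.2002]
ft_force: [0.6, -1.3, -0.7]
gripper_width: 0.0115
grip_force: 30.0
position: [0.433, 0.3162, 0.1997]
ft_force: [0.2, 0.5, -0.1]
gripper_width: 0.0115
grip_force: 30.0
dp [ 7.4 -7.4 84.7] twist [-0.   0.  -0.5] t 29.15
```

```bash
python3 -m jog '[{"dp":[7.4,-7.4,30],"twist":[0,0,-0.5],"grip":0},{"dp":[7.4,-7.4,65],"twist":[0,0,-0.5],"grip":0},{"dp":[7.4,-7.4,85],"twist":[0,0,-0.5],"grip":0},{"dp":[7.4,-7.4,85],"twist":[0,0,-0.5],"grip":0},{"dp":[7.4,-7.4,85],"twist":[0,0,-0.5],"grip":0},{"dp":[7.4,-7.4,85],"twist":[0,0,-0.5],"grip":0}]'| grep -E 'ft|pos|grip'
python3 -c "
from h import *
bar(-87);go([.4255,.3235,.064],91.35)"
```

```text
position: [0.4257, 0.3249, 0.1163]
ft_force: [-0.4, 0.5, -0.2]
gripper_width: 0.0117
grip_force: 30.0
tcp [-86.87231296   1.05598538] 116.34178372851152 bar x [-92.8 -87.1 -81.3] yend 35.7 z [107.6 110.4]
dp [-1.6 -0.3 52.3] twist [ 0.1 -0.1  0.1] t 29.8
```

```bash
python3 - <<'E'
from h import *
im,d,w=snap("wrist"); save("w10",im)
uv=np.mgrid[0:560,0:420].reshape(2,-1).T; P=dep(w,d,uv); dd=d[uv[:,1],uv[:,0]]; u=(P[:,:2]-S)@Mx*1000; z=P[:,2]*1000
for y in range(10,42,3):
    k=(dd>.05)&(abs(u[:,1]-y)<1.5)&(abs(u[:,0]+87)<4)&(z>80)&(z<125)
    print(y,k.sum(),np.percentile(z[k],[5,50,95]).round(1) if k.any() else "")
E
```

```text
10 95 [103.8 104.8 105.6]
13 102 [104.3 105.4 106.2]
16 106 [105.2 106.1 106.9]
19 105 [105.7 106.7 107.8]
22 108 [106.4 107.4 108.5]
25 116 [107.4 108.1 109.2]
28 107 [107.9 109.  109.8]
31 111 [108.7 109.5 110.5]
34 194 [102.  107.  110.2]
37 37 [ 99.1 100.7 102.8]
40 0
```

View pics/w10.png

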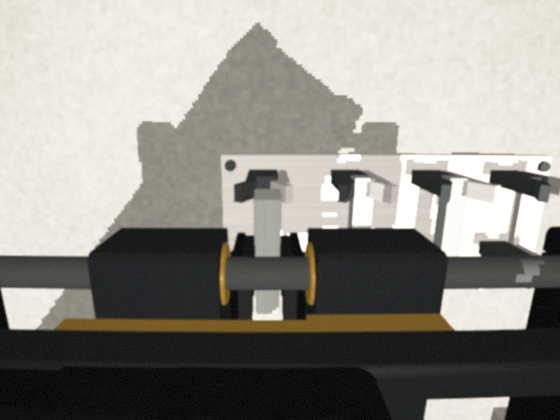

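The held bar is tilted about 12.6°, front end up, probably from the grip slackening. I'll level it by tilting the tool back.

```bash
python3 -m jog '[{"dp":[1.5,-0.3,0],"twist":[0,-6,0],"grip":0},{"dp":[3,-0.3,0],"twist":[0,-12.6,0],"grip":0},{"dp":[3,-0.3,0],"twist":[0,-12.6,0],"grip":0},{"dp":[3,-0.3,0],"twist":[0,-12.6,0],"grip":0}]'| grep -E 'ft|pos|rot|grip'
python3 - <<'E'
from h import *
im,d,w=snap("wrist")
uv=np.mgrid[0:560,0:420].reshape(2,-1).T; P=dep(w,d,uv); dd=d[uv[:,1],uv[:,0]]; u=(P[:,:2]-S)@Mx*1000; z=P[:,2]*1000
for y in (10,16,22,28,31,34,37):
    k=(dd>.05)&(abs(u[:,1]-y)<1.5)&(abs(u[:,0]+87)<12)&(z>85)&(z<125)
    print(y,k.sum(),np.percentile(z[k],[5,50,95]).round(1) if k.any() else "",np.percentile(u[k,0],[2,50,98]).round(1) if k.any() else "")
s=sense();print((s["position"][:2]-S)@Mx*1000,s["position"][2]); A=R.from_euler("xyz",s["eef_rot"])
for v in ([0,0,-.022],[0,0,-.036]): print(v,(A.inv().apply(v)*1000).round(1))
E
```

```text
position: [0.4239, 0.3288, 0.115]
eef_rot: [-3.141, 0.217, 1.6]
ft_force: [1.4, -1.3, -0.4]
gripper_width: 0.0114
grip_force: 30.0
10 189 [ 91.  101.6 102.5] [-98.5 -88.3 -79. ]
16 419 [101.3 109.4 116.5] [-98.5 -84.3 -75.3]
22 148 [101. 102. 103.] [-94.7 -88.9 -83.1]
28 162 [101.  102.  102.9] [-94.6 -88.9 -83.2]
31 168 [101.1 102.1 102.9] [-94.5 -88.5 -82.8]
34 322 [ 92.2 101.2 102.8] [-94.5 -88.9 -82.9]
37 133 [ 92.   97.  102.2] [-94.2 -88.1 -83.3]
[-87.98685037   3.79516355] 0.1150916747702512
[0, 0, -0.022] [ 4.8  0.  21.5]
[0, 0, -0.036] [ 7.8  0.  35.1]
```

```bash
python3 -m jog '[{"dp":[-2,1.5,3],"twist":[0,0,0],"grip":0},{"dp":[-2,1.5,5],"twist":[0,0,0],"grip":0},{"dp":[0,1.5,12],"twist":[0,0,0],"grip":0},{"dp":[0,1.5,12],"twist":[0,0,0],"grip":0},{"dp":[0,1.5,12],"twist":[0,0,0],"grip":0}]'| grep -E 'ft|pos|rot|grip'
python3 - <<'E'
from h import *
im,d,w=snap("wrist")
uv=np.mgrid[0:560,0:420].reshape(2,-1).T; P=dep(w,d,uv); dd=d[uv[:,1],uv[:,0]]; u=(P[:,:2]-S)@Mx*1000; z=P[:,2]*1000
for y in (22,28,31,34,37):
    k=(dd>.05)&(abs(u[:,1]-y)<1.5)&(abs(u[:,0]+87)<10)&(z>78)&(z<105)
    print(y,k.sum(),np.percentile(z[k],[5,50,95]).round(1) if k.any() else "",np.percentile(u[k,0],[2,50,98]).round(1) if k.any() else "")
s=sense();print((s["position"][:2]-S)@Mx*1000,s["position"][2],s["eef_rot"])
E
```

```text
position: [0.4258, 0.3248, 0.1029]
eef_rot: [-3.141, 0.22, 1.598]
ft_force: [-0.2, -0.9, -0.1]
gripper_width: 0.0117
grip_force: 30.0
22 167 [88.8 89.8 90.7] [-92.8 -87.5 -81.4]
28 179 [89.  89.9 90.8] [-92.7 -87.1 -81.1]
31 384 [79.6 86.4 90.3] [-92.7 -87.1 -81.3]
34 0  
37 0  
[-86.70006566   1.05620375] 0.10310408422662069 [-3.14131581  0.21978615  1.59770063]
```

```bash
python3 -m jog '[{"dp":[1.3,0,6],"twist":[0,0,0],"grip":0},{"dp":[2.6,0,12],"twist":[0,0,0],"grip":0},{"dp":[3.9,0,18],"twist":[0,0,0],"grip":0},{"dp":[5.2,0,24],"twist":[0,0,0],"grip":0}]'| grep -E 'ft|pos|grip'
python3 -m jog '[{"dp":[0.9,0,4],"twist":[0,0,0],"grip":0},{"dp":[1.8,0,8],"twist":[0,0,0],"grip":0},{"dp":[2.6,0,12],"twist":[0,0,0],"grip":0},{"dp":[3.2,0,14.5],"twist":[0,0,0],"grip":0}]'| grep -E 'ft|pos|grip'
```

```text
position: [0.4251, 0.3253, 0.0785]
ft_force: [-0.7, -0.3, 4.2]
gripper_width: 0.0114
grip_force: 30.0
position: [0.4259, 0.3247, 0.0642]
ft_force: [-8.4, -3.9, 29.9]
gripper_width: 0.0116
grip_force: 30.0
```

```bash
python3 -m jog '[{"dp":[0.2,0,1],"twist":[0,0,0],"grip":0},{"dp":[0,0,-1],"twist":[0,0,0],"grip":0.3},{"dp":[0,0,-1],"twist":[0,0,0],"grip":0.3},{"dp":[0,0,-1],"twist":[0,0,0],"grip":0.3},{"dp":[-6.7,0,-30],"twist":[0,0,0],"grip":0.3},{"dp":[-16,0,-70],"twist":[0,0,0],"grip":0.3},{"dp":[-25,0,-112],"twist":[0,6,0],"grip":0.3},{"dp":[-60,0,-135],"twist":[0,12.6,0],"grip":0.3}]'| grep -E 'ft|pos|rot|grip'
python3 -m jog '[{"dp":[-40,30,0],"twist":[0,0,0],"grip":0.3},{"dp":[-40,60,0],"twist":[0,0,0],"grip":0.3},{"dp":[-40,60,0],"twist":[0,0,0],"grip":0.3},{"dp":[-40,60,0],"twist":[0,0,0],"grip":0.3}]'| grep -E 'ft|pos|rot|grip'
python3 - <<'E'
from h import *
seated(); im,d,w=snap("wrist"); sc,_,_=snap("scene"); save("v11",np.hstack([im[30:250,60:460],sc[110:330,120:460][:, :340]]))
E
```

```text
position: [0.4263, 0.3034, 0.2082]
eef_rot: [3.141, 0.005, 1.604]
ft_force: [1.3, -1.5, 0.9]
gripper_width: 0.0261
grip_force: 0.0
position: [0.4876, 0.2603, 0.2052]
eef_rot: [-3.138, 0.013, 1.597]
ft_force: [-0.8, 0.2, 0.4]
gripper_width: 0.026
grip_force: 0.0
-87 -15 bar x [-4.8  1.2  6.5] z [44.9 51.  52.2]
-87 15 bar x [-5.1  1.2  6.2] z [44.8 51.3 52.3]
-87 tops [ 0 38 94 53  0  0  1 47 72 47  0  0]
-29 -15 bar x [-5.6  0.1  5.9] z [50.1 51.2 52.7]
-29 15 bar x [-5.5  0.1  5.7] z [50.1 51.3 52.8]
-29 tops [ 0 45 77 54  0  0  3 67 75 55  0  0]
29 -15 bar x [-6.7 -1.7  4.6] z [45.2 51.  52.3]
29 15 bar x [-6.6 -1.7  4.7] z [42.4 51.2 52.3]
29 tops [ 0 60 72 26  0  0  3 97 88 38  0  0]
87 tops [  0  60  52  15   0   0   3 119  88  34   0   0]
```

View pics/v11.png

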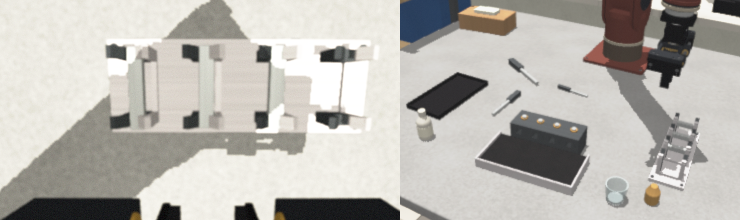

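All three bars are seated, with level tops at 51.2 mm and jaws closed. The drift still lies between the tray and the carrier, so I'll go and look at it from above.

```bash
python3 -m jog '[{"dp":[-45,0,0],"twist":[0,0,8],"grip":0.6},{"dp":[-90,0,-10],"twist":[0,0,16],"grip":0.6},{"dp":[-135,0,-20],"twist":[0,0,24],"grip":0.6},{"dp":[-180,0,-30],"twist":[0,0,32],"grip":0.6},{"dp":[-225,0,-40],"twist":[0,0,40],"grip":0.6},{"dp":[-270,0,-40],"twist":[0,0,48],"grip":0.6},{"dp":[-315,0,-40],"twist":[0,0,56],"grip":0.6},{"dp":[-360,0,-40],"twist":[0,0,64],"grip":0.6}]'| grep -E 'pos|rot'
python3 -c "
from h import *
go([.487,-.198,.249],0)"
```

```text
position: [0.4969, -0.0995, 0.2507]
eef_rot: [3.13, 0.007, 0.477]
dp [-54.   82.9   3.1] twist [ 0.8  0.3 27.3] t 33.8
```

```bash
python3 -m jog '[{"dp":[-25,38,2],"twist":[0.8,0.3,8],"grip":0.6},{"dp":[-45,70,2],"twist":[0.8,0.3,16],"grip":0.6},{"dp":[-45,70,2],"twist":[0.8,0.3,24],"grip":0.6},{"dp":[-45,70,2],"twist":[0.8,0.3,27],"grip":0.6},{"dp":[-45,70,2],"twist":[0.8,0.3,27],"grip":0.6},{"dp":[-45,70,2],"twist":[0.8,0.3,27],"grip":0.6}]'| grep -E 'pos|rot'
python3 - <<'E'
from h import *
im,d,w=snap("wrist"); np.savez("/tmp/w12",im=im,d=d,**w); save("w12",im)
uv=np.mgrid[150:370,0:235].reshape(2,-1).T; P=dep(w,d,uv); z=P[:,2]
m=(z>.006)&(z<.022)&(P[:,1]<-.11)&(P[:,1]>-.3)
M=np.zeros((420,560),np.uint8); M[uv[m,1],uv[m,0]]=255
for c in cv2.findContours(M,0,2)[0]:
    if cv2.contourArea(c)>300: b=cv2.boxPoints(cv2.minAreaRect(c)); p=onz(w,b,.010); print(b.round(),p.round(4).tolist())
E
```

```text
position: [0.4898, -0.1807, 0.2495]
eef_rot: [-3.14, 0.0, 0.013]
[[271.  93.]
 [285.  93.]
 [285. 227.]
 [271. 227.]] [[0.5792, -0.1823, 0.01], [0.5794, -0.1969, 0.01], [0.4339, -0.2004, 0.01], [0.4337, -0.1846, 0.01]]
```

View pics/w12.png

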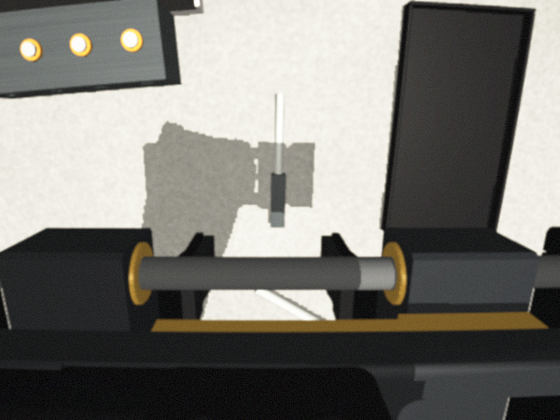

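The drift has not moved: its tip is at (280,93) and its handle end at (278,227), 145 mm apart. I'll grasp it at (0.479, -0.192).

```bash
python3 -c "
from h import *
go([.479,-.192,.0255],0)"
```

```text
dp [-11.   11.3 224.1] twist [-0.1  0.   0.7] t 34.45
```

```bash
python3 -m jog '[{"dp":[-10,9,50],"twist":[0,0,0.7],"grip":0.6},{"dp":[-10,9,100],"twist":[0,0,0.7],"grip":0.6},{"dp":[-10,9,150],"twist":[0,0,0.7],"grip":0.6},{"dp":[-10,9,190],"twist":[0,0,0.7],"grip":0.6},{"dp":[-10,9,215],"twist":[0,0,0.7],"grip":0.6},{"dp":[-10,9,223],"twist":[0,0,0.7],"grip":0.6},{"dp":[-10,9,223],"twist":[0,0,0.7],"grip":0.3},{"dp":[-10,9,223],"twist":[0,0,0.7],"grip":0}]'| grep -E 'pos|rot|grip'
python3 -m jog '[{"dp":[0,0,0],"twist":[0,0,0],"grip":0},{"dp":[0,0,0],"twist":[0,0,0],"grip":0},{"dp":[0,0,0],"twist":[0,0,0],"grip":0},{"dp":[0,0,0],"twist":[0,0,0],"grip":0},{"dp":[0,0,0],"twist":[0,0,0],"grip":0}]'| grep -E 'pos|rot|grip|ft'
python3 -c "
from h import *
go([.52,-.378,.09],0)"
```

```text
position: [0.4809, -0.1905, 0.028]
eef_rot: [-3.141, -0.002, -0.002]
gripper_width: 0.043
grip_force: 0.0
position: [0.4802, -0.1907, 0.0272]
eef_rot: [-3.141, -0.001, -0.003]
ft_force: [-1.3, -0.9, 5.8]
gripper_width: 0.0159
grip_force: 30.0
dp [ 40.3 187.1 -62.9] twist [-0.  -0.  -0.2] t 35.75
```

```bash
python3 -m jog '[{"dp":[0,0,-40],"twist":[0,0,0],"grip":0},{"dp":[10,40,-62],"twist":[0,0,0],"grip":0},{"dp":[20,80,-62],"twist":[0,0,0],"grip":0},{"dp":[30,120,-62],"twist":[0,0,0],"grip":0},{"dp":[40,160,-62],"twist":[0,0,0],"grip":0},{"dp":[44,187,-62],"twist":[0,0,0],"grip":0},{"dp":[44,187,-62],"twist":[0,0,0],"grip":0},{"dp":[44,187,-62],"twist":[0,0,0],"grip":0}]'| grep -E 'pos|rot|grip|ft'
python3 -c "
from h import *
go([.524,-.378,.0317],0)"
```

```text
position: [0.5229, -0.3776, 0.0874]
eef_rot: [-3.139, 0.001, -0.004]
ft_force: [0.2, 0.9, -1.0]
gripper_width: 0.0158
grip_force: 30.0
dp [ 1.2  0.6 55.7] twist [-0.2  0.1 -0.2] t 36.55
```

```bash
python3 -m jog '[{"dp":[0,0,25],"twist":[0,0,0],"grip":0},{"dp":[0,0,45],"twist":[0,0,0],"grip":0},{"dp":[0,0,52],"twist":[0,0,0],"grip":0},{"dp":[0,0,55],"twist":[0,0,0],"grip":0},{"dp":[0,0,55.5],"twist":[0,0,0],"grip":0},{"dp":[0,0,55.5],"twist":[0,0,0],"grip":0}]'| grep -E 'pos|grip|ft'
python3 -m jog '[{"dp":[0,0,0],"twist":[0,0,0],"grip":0.4},{"dp":[0,0,0],"twist":[0,0,0],"grip":0.4},{"dp":[0,0,0],"twist":[0,0,0],"grip":0.4},{"dp":[0,0,0],"twist":[0,0,0],"grip":0.4},{"dp":[0,0,-30],"twist":[0,0,0],"grip":0.4},{"dp":[0,0,-80],"twist":[0,0,0],"grip":0.4},{"dp":[0,0,-130],"twist":[0,0,0],"grip":0.4},{"dp":[0,0,-180],"twist":[0,0,0],"grip":0.4}]'| grep -E 'pos|grip|ft'
python3 - <<'E'
from h import *
im,d,w=snap("wrist"); sc,_,ci=snap("scene"); save("v13",np.hstack([im[:360,120:],sc[120:320,130:450].repeat(1,0) if 0 else cv2.resize(sc[150:330,100:440],(340,360))]))
E
```

```text
position: [0.524, -0.3776, 0.0338]
ft_force: [0.0, -0.5, -2.0]
gripper_width: 0.0157
grip_force: 30.0
position: [0.5231, -0.3776, 0.2148]
ft_force: [0.9, -1.6, -0.9]
gripper_width: 0.0351
grip_force: 0.0
```

View pics/v13.png

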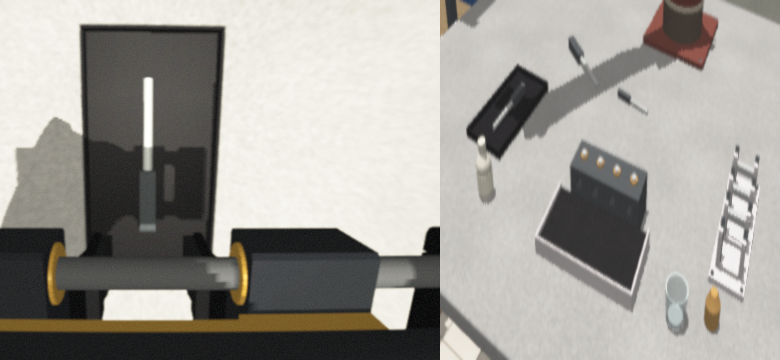

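The drift lies flat inside the tray, from (148,78) to (147,230). The ledge is empty, and the jar, objective and bottle stand where they were. I'll hand it in.

```bash
python3 -c "
from cell import *
print(finish_job())"
```

```text
the job is handed in; nothing more can be done
None
```

Job handed in at about 38 s of robot time: the three bars present (bar1 was absent) were pushed out and seated in three clips, the drift was laid flat in the tray last, and the objective, bottle and jar were left undisturbed.

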